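Stow the chart weight and lock the upper stacking frame over it

TASK

Lay the grey chart weight flat in the middle of the lower frame's tray, between the four corner sockets. Then take the loose upper frame off its sloping rest and stack it on the lower frame so that all four corner posts are fully home in the sockets, and wind the crank clockwise (seen from above) all the way to its stop, so that the bolt slides over the upper frame's rail. Set the weight and the frame down without dropping or slamming them, and leave the sextant, the star finder and the flashlight alone.

Things in the scene. Friction and masses are not known exactly. Their poses are not given: they have to be found in the camera images.
- rack: Lower frame, fixed: steel base plate 120 (x) x 255 (y) x 8 mm. Origin on the shelf midway between the sockets, z up; plate from y = -80 to +175. Four square aluminium sockets at x = +-45, y = +-65 mm: 28 mm outside, 20 mm inside, rim at z = 38, bottom at z = 8. At the +y end a brass gear housing (56 x 60 mm, y = 116 to 176, top z = 72) with the crank on top.
- tray (a point): Centre of the tray: the point on the base plate's top (z = 8) midway between the four sockets; axes as rack. Between the sockets there is 62 mm clear in x and 102 mm in y.
- bolt_tip (a point): Middle of the tip of the flat steel hold-down bolt (30 wide, 12 thick, z = 55 to 67 of the rack) that the crank drives out of the housing towards the rack's -y: at rack y = 82 mm with the crank at 0, y = 55 at its stop, when it lies over the stacked upper frame's +y lower rail with 3 mm to spare. Axes as rack.
- upper_frame: Loose upper frame, aluminium and steel, 118 (x) x 158 (y) x 145 mm, about 0.4 kg. Origin midway between the four post feet, z along the posts to the top. Posts at x = +-45, y = +-65 mm, 16 mm diameter, cone foot 8 mm wide over the last 9 mm. Lower rails z = 34 to 44, upper rails up to z = 95. Fully home its origin is 8 mm above the rack's, y axes parallel (either way round).
- grip_plate (a point): Where to grip the upper frame: its origin raised 125 mm along its z, same axes, in the middle of the upright flat plate on its top (12 mm thick in x, 70 mm long in y, from z = 93 to 145 of the frame). At the start the frame leans on the rest, its z axis tilted 28 degrees towards the rest's -x, so the plate leans too.
- rest: Fixed wooden sloping rest, 180 mm wide in y. Origin on the shelf below its middle. Its plate (146 mm along the slope) is 58 mm above the shelf at the middle and rises towards the rest's +x at 28 degrees; a ledge along its low edge, 14 mm proud of the slope, stops the post feet.
- chart_weight: Grey ceramic chart weight, a rounded loaf 36 (x) x 90 (y) x 30 (z) mm, about 0.3 kg. Origin at the centre of its underside, z up.
- crank (a joint): Crank angle in rad: starts between 0 and 1.2 and grows as the crank turns clockwise seen from above, up to a stop at 12.57 (two full turns from 0). It turns about a vertical axis with light friction (about 1 N at the grip) and stays where it is left. At 0 the crank arm points along the rack's +y, away from the sockets.
- crank_hub (a point): Point on the crank's axis at rack x = 0, y = 150 mm, at the mid height of the crank's grip (112 mm above the shelf); axes as rack.
- crank_knob (a point): Middle of the crank's upright black grip: a cylinder 22 mm in diameter and 50 mm tall (underside 86 mm, top 136 mm above the shelf) that spins freely on the crank arm, 40 mm from the crank's axis. The arm below it reaches up to 85 mm above the shelf. Grip it firmly (25 N or more) to carry it round.
- star_finder: Bystander: black bakelite star finder base, a disc 120 mm in diameter and 18 mm thick with a small brass pin. Origin under its centre.
- flashlight: Bystander: steel pocket flashlight 130 mm long, 33 mm high, lying along its y. Origin on the shelf under its middle.
- sextant: Bystander: chrome sextant on a stand held by a brass screw clamp on the far edge of the shelf, fixed, about 200 mm high and 150 mm wide in y. Origin on the shelf under the stand.
Mind the look-alikes: they are no part of the job. What is shaped like the upper_frame but blue is not meant.

How it is judged:
On the way, in this order (a step that is already met when the one before it is completed fails the run):
1. the chart weight lies flat in the lower frame's tray, released (x of chart_weight in the frame of tray between -0.025 and 0.025 m and y of chart_weight in the frame of tray between -0.04 and 0.04 m and z of chart_weight in the frame of tray below 0.004 m and angle between chart_weight's own z axis and vertical below 0.1 rad and contact force between chart_weight and the fingers below 0.1 N), for 0.2 s.
2. the upper frame stands on the lower frame with all four posts home, the crank not yet wound (horizontal distance between upper_frame and tray below 0.006 m and z of upper_frame in the frame of tray below 0.004 m and angle between upper_frame's own z axis and vertical below 0.05 rad and angle between the y axis of upper_frame and the y axis of rack, either way round below 0.08 rad and value of joint crank below 3 rad), for 0.2 s.
3. the crank is at its stop (value of joint crank above 12.2 rad), for 0.2 s.
At the end, for the whole second after the job is handed in: Weight flat on the tray, within 25 mm (x) and 40 mm (y) of its centre; upper frame on the lower frame, all posts home: within 6 mm sideways, under 4 mm above the plate, tilt under 0.05 rad, y axes within 0.08 rad; crank at 12.2 rad or more; all at rest (x of chart_weight in the frame of tray between -0.025 and 0.025 m and y of chart_weight in the frame of tray between -0.04 and 0.04 m and z of each of chart_weight, upper_frame in the frame of tray below 0.004 m and angle between chart_weight's own z axis and vertical below 0.1 rad and horizontal distance between upper_frame and tray below 0.006 m and angle between upper_frame's own z axis and vertical below 0.05 rad and angle between the y axis of upper_frame and the y axis of rack, either way round below 0.08 rad and value of joint crank above 12.2 rad and linear speed of each of upper_frame, chart_weight below 0.02 m/s); the robot touches nothing.
It fails at once if the chart weight is dropped or slammed into the lower frame (faster than 0.45 m/s in the last 20 mm; a fall of over about 10 mm) (horizontal distance between chart_weight and tray below 0.04 m and z of chart_weight in the frame of tray below 0.02 m and linear speed of chart_weight above 0.45 m/s).
It fails at once if the upper frame is dropped or slammed into the lower frame (faster than 0.45 m/s in the last 20 mm; a fall of over about 10 mm) (horizontal distance between upper_frame and tray below 0.04 m and z of upper_frame in the frame of tray below 0.02 m and linear speed of upper_frame above 0.45 m/s).
It fails at once if the star finder is moved by more than 20 mm (distance of star_finder from where it was at the start of the episode above 0.02 m).
It fails at once if the flashlight is moved by more than 20 mm (distance of flashlight from where it was at the start of the episode above 0.02 m).
It fails at once if the sextant is knocked (contact force between sextant and the arm above 3 N or contact force between sextant and the fingers above 3 N).
It also fails if it takes over 72 s, if anything falls off the work surface, if the arm or the gripper's body presses on something with over 40 N, if the wrist force passes 120 N, or if a joint passes its speed limit or range.

ROBOT

A 7-joint arm with a two-finger parallel gripper is mounted at the origin on the work surface. World frame = base frame: x ahead of the robot, y to its left, z up, the work surface at z = 0. Lengths are in m, angles in rad, forces in N, time in s.
With the tool pointing down it reaches from about 0.4 to 0.85 m from the base axis. Payload 4.5 kg.
Tool frame: the origin (TCP) lies midway between the tips of the shut fingers; the grasp point (between the pads) lies 19 mm behind it; x points along the fingers, y is the direction in which the jaws open and shut, and the axes are right-handed (so a half turn about x gives the same grasp; the last joint's range is limited). The gripper opens to 88 mm and grips with 3 to 60 N. Pads are 18 mm wide; open, the fingers measure 123 mm over their backs; the gripper's body (75 mm by 187 mm) begins 45 mm behind the grasp point.
Start: joints at [-1.191, 0.689, -0.195, 1.565, 0.157, 0.902, -0.215], TCP at [0.212, 0.588, 0.239] pointing down, gripper open.
Joint ranges: [-3.01, 3.01], [-0.46, 2.08], [-1.47, 1.51], [0.13, 2.56], [-1, 4.14], [0.04, 2.09], [-2.66, 2.66]. Speed limits (rad/s): [2.57, 2.57, 3.14, 3.14, 3.14, 3.14, 3.14].

INTERFACE

Orientations are given as a unit quaternion [x, y, z, w].
In Python, from plant import r gives the robot as it stands.
- The arm moves only by the tool arm_command, never from a script. Its argument "plan" is a list of rows, each a list of 5 numbers: the finger opening in m, from 0 to 0.0881, then the shift along the tool's x, y, z in m, then the turn about the tool's x in rad. In form: [[grip, dx, dy, dz, roll], ...]. A call has 1 to 12 rows; each row shifts and turns the commanded pose from where the row before left it, along the tool's axes as they then stand; what a row does not reach is not made up. A row lasts 1/8 s, in which the tool goes at most 62.5 mm and 10.7 degrees, less where a joint would pass 70% of its speed; a pose out of reach is approached as far as the arm can. A call is refused whole if a number of a shift passes 0.0625 or a number of a turn 0.188, either way. A call with a gripper value outside its range is refused whole. The fingers move at their own pace and stop on an object; "force" is the grip in N (left out, the last holds). Time passes only in rows, so rows that do not move let the fingers close. It gives the time, the measured TCP pose, the force and the opening at its end, in the units of the state.
- r.get_state(): the state, without advancing time (a new reading comes with each control period).
- r.snapshot(name): name is "scene" or "top" or "wrist"; returns (picture, depth): 480x640x3 uint8, red, green, blue; 480x640 float32, m along the optical axis (not along the pixel's ray), 0 where there is no reading.
- r.calibration(name): a dict with "fx", "fy", "cx", "cy" (pixels), "eye" and "orientation" of the camera in the world; the wrist camera has in their place "mount" (4x4, takes a point from camera to tool coordinates, whose origin is the TCP and whose axes are the tool frame's). Camera axes: x right, y down, z forward; pixel columns grow to the right and rows downward; lengths in m; the calibration is good to about 2 mm. The wrist camera is an equidistant fisheye: a pixel r from the principal point sees the ray r / f radians off the axis. A picture is of the moment at which its call begins: read the wrist's pose just before it. calibration takes no time and is no camera call.
- r.finish_job(): hands the job in, once; it reports no verdict.
The state is a dict: "clock": time; "q": joint angles; "qd": joint speeds; "joint_torque": joint torques, N m; "tool_pos": TCP position; "eef_rot": TCP orientation; "contact_force": force on the tool from outside, world axes, zero at the start; "moment": the same for the moment, N m; "opening": opening from 0.0 (shut) to 1.0 (fully open).
Only numpy, scipy, OpenCV 4.12 (cv2) and the standard library are available. Lean on these libraries where they do the work, as an engineer would, in place of code of your own. Each camera call takes 0.05 s, during which the arm holds its last target.

## Working session

There is one attempt and no reset: what is moved stays moved. The work goes in short steps, Python scripts to look and compute and a tool call to move; the robot and the scene stay as the last step left them, time stands still between calls to the robot, and variables do not carry over. Pictures are saved under pics/ and viewed, and the job is handed in when it is done.

Besides the shell and the picture viewer there is one more tool, called by a JSON object that holds its "api" and its "payload", one argument or row to a line. arm_command: Moves the arm, as the interface text tells. Its arguments: {"type":"object","properties":{"plan":{"type":"array","items":{"type":"array","items":{"type":"number"}}},"force":{"type":"number"}},"required":["plan"]}

```bash
ls; mkdir -p pics
python3 - <<'E'
from plant import r
import cv2,numpy as np
s=r.get_state();print(s)
for n in("scene","top"):
    p,d=r.snapshot(n);cv2.imwrite(f"pics/{n}0.png",p[:,:,::-1]);np.save(f"pics/{n}0.npy",d);print(n,r.calibration(n))
print(r.calibration("wrist"))
E
```

```text
pics
{'clock': 0.0, 'q': array([-1.19122361,  0.69001444, -0.19448135,  1.5663507 ,  0.15732673,
        0.90249022, -0.2151005 ]), 'qd': array([ 0.00043931, -0.00018649,  0.00041116,  0.00131488,  0.00124373,
       -0.00044083, -0.00047364]), 'joint_torque': array([-7.44747431e-04, -5.27554071e+01, -1.26679089e+00, -1.53425592e+01,
       -5.25124662e-02,  6.49346039e-03,  1.86396787e-04]), 'tool_pos': array([0.21168125, 0.58738419, 0.23788843]), 'eef_rot': array([ 0.1209553 ,  0.69662278, -0.12227363,  0.69651682]), 'contact_force': array([0.2314857 , 0.35940039, 0.42219513]), 'moment': array([-0.10510798, -0.01756459, -0.01990048]), 'opening': 1.0007154723409903}
scene {'fx': 476.83932495284444, 'fy': 476.83932495284444, 'cx': 332.04790284734605, 'cy': 237.902126879519, 'eye': array([ 1.05430363, -0.86416256,  0.70240252]), 'orientation': array([ 0.84366372,  0.23650837, -0.13643501, -0.46225621])}
top {'fx': 565.5951130595561, 'fy': 565.5951130595561, 'cx': 321.9145849534857, 'cy': 237.7882916826946, 'eye': array([ 0.46720187, -0.07710053,  1.58058118]), 'orientation': array([-0.70106652,  0.7122189 , -0.02404567,  0.0259188 ])}
{'fx': 371.64829954431775, 'fy': 371.64829954431775, 'cx': 322.02265077034053, 'cy': 240.73027821632425, 'mount': array([[-4.37587130e-04, -3.24327723e-01,  9.45944679e-01,
        -1.47008782e-01],
       [ 9.99999889e-01,  2.28616246e-05,  4.70431041e-04,
         2.04355013e-04],
       [-1.74199661e-04,  9.45944780e-01,  3.24327677e-01,
        -8.51998845e-02],
       [ 0.00000000e+00,  0.00000000e+00,  0.00000000e+00,
         1.00000000e+00]])}
```

View pics/scene0.png

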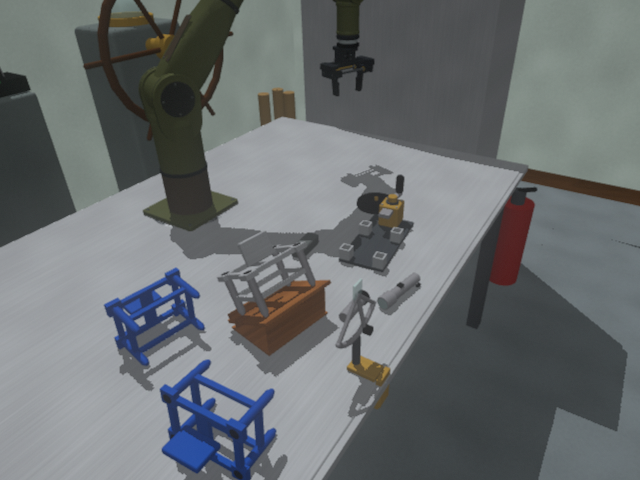

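View pics/top0.png

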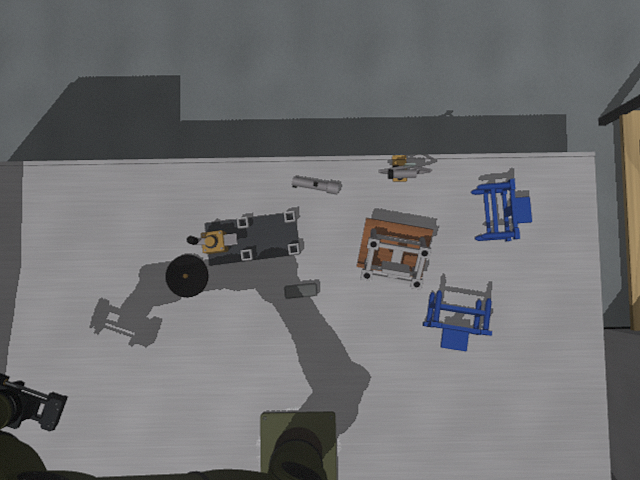

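Top view: candidates for the upper frame are the silver one on the brown rest (395,260), blue ones at (497,208) and (458,312) (both excluded by colour). For the chart weight: grey block (302,289), flashlight (317,184). The rack is at (250,238), with the crank knob at (192,240) and the star finder at (187,275) close to the housing.

```bash
cat > h.py <<'E'
import numpy as np,cv2
from scipy.spatial.transform import Rotation as R
from plant import r
def cloud(n,d):
    c=r.calibration(n);v,u=np.mgrid[:480,:640]
    P=np.stack([(u-c['cx'])/c['fx']*d,(v-c['cy'])/c['fy']*d,d],-1)
    return P@R.from_quat(c['orientation']).as_matrix().T+c['eye']
def proj(n,X):
    c=r.calibration(n);p=(np.atleast_2d(X)-c['eye'])@R.from_quat(c['orientation']).as_matrix()
    return np.c_[p[:,0]/p[:,2]*c['fx']+c['cx'],p[:,1]/p[:,2]*c['fy']+c['cy']]
def wcloud(d,pos,q):
    c=r.calibration('wrist');v,u=np.mgrid[:480,:640]
    a=np.stack([(u-c['cx'])/c['fx'],(v-c['cy'])/c['fy']],-1);t=np.linalg.norm(a,axis=-1)+1e-9
    P=np.concatenate([a/t[...,None]*np.tan(t)[...,None],np.ones((480,640,1))],-1)*d[...,None]
    M=c['mount'];P=P@M[:3,:3].T+M[:3,3]
    return P@R.from_quat(q).as_matrix().T+pos
E
python3 - <<'E'
from h import *
p=cv2.imread('pics/top0.png');d=np.load('pics/top0.npy');W=cloud('top',d)
cv2.imwrite('pics/c1.png',cv2.resize(p[170:310,170:340],None,fx=4.5,fy=4.1,interpolation=cv2.INTER_CUBIC))
cv2.imwrite('pics/c2.png',cv2.resize(p[190:300,340:450],None,fx=5,fy=5,interpolation=cv2.INTER_CUBIC))
z=np.clip(W[...,2]*255/.22,0,255).astype(np.uint8)
cv2.imwrite('pics/z.png',cv2.resize(cv2.applyColorMap(z[150:330,150:460],2),None,fx=2.5,fy=2.5,interpolation=0))
for u,v in [(302,289),(317,184),(187,275),(245,240),(212,240),(192,240),(395,260),(450,400)]: print(u,v,W[v,u].round(4))
E
```

```text
302 289 [ 0.4376 -0.0172  0.0273]
317 184 [ 0.7262 -0.0626  0.0311]
187 275 [0.4808 0.2996 0.0196]
245 240 [0.5756 0.1403 0.0108]
212 240 [0.5716 0.2168 0.0888]
192 240 [0.5689 0.2581 0.1389]
395 260 [ 0.5093 -0.258   0.1494]
450 400 [ 0.1278 -0.4178  0.0019]
```

View pics/c1.png

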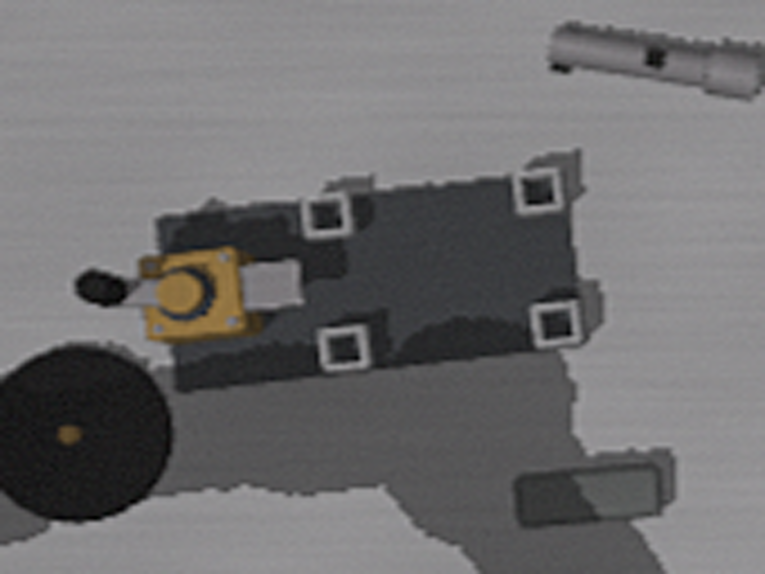

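View pics/c2.png

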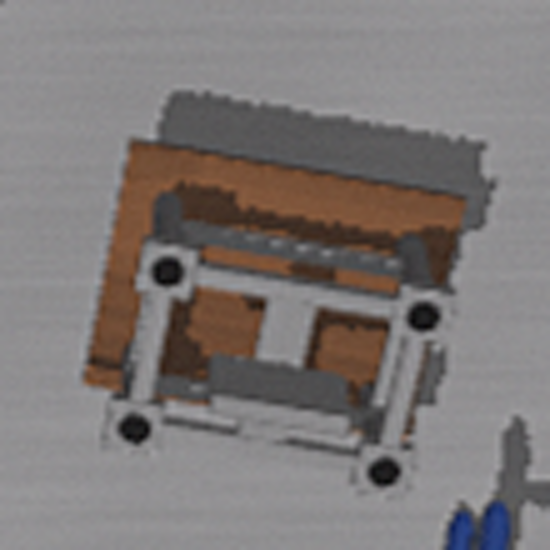

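View pics/z.png

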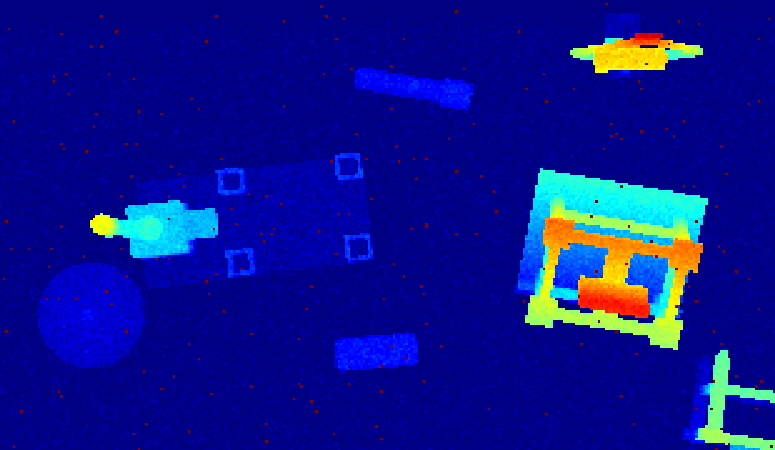

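Run:
```python
from h import *
from scipy.spatial.transform import Rotation as R
d=np.load('pics/top0.npy');W=cloud('top',cv2.medianBlur(d,3));Z=W[...,2]
def box(m,name):
    P=W[m][:,:2].astype(np.float32);b=cv2.minAreaRect(P*1000);print(name,m.sum(),'rect',np.round(b[0],1),np.round(b[1],1),round(b[2],1),'mean',W[m].mean(0).round(4));return b
def win(u0,u1,v0,v1):
    m=np.zeros(Z.shape,bool);m[v0:v1,u0:u1]=1;return m
box(win(275,330,270,310)&(Z>.02)&(Z<.05),'weight')
print('table z',np.median(Z[330:360,380:420]),'weight top',np.median(Z[285:292,292:310]))
S=[]
for n,w in {'a':(235,250,215,231),'b':(284,299,208,224),'c':(240,255,246,263),'d':(287,303,241,258)}.items():
    m=win(*w)&(Z>.027)&(Z<.06);b=box(m,n);S.append(b[0])
S=np.array(S)/1000;c=S.mean(0)
# y axis: from b,d (-y) to a,c (+y);
y=(S[0]+S[2]-S[1]-S[3]);x=(S[0]+S[1]-S[2]-S[3])
print('rack c',c,'yaw from y',np.degrees(np.arctan2(-y[0],y[1])),'from x',np.degrees(np.arctan2(x[1],x[0])),np.linalg.norm(y)/2,np.linalg.norm(x)/2)
box(win(180,200,230,250)&(Z>.125),'knob')
box(win(155,222,250,300)&(Z>.012)&(Z<.03),'star')
box(win(285,345,170,200)&(Z>.012)&(Z<.05),'flash')
box(win(355,440,205,292)&(Z>.17),'plate')
box(win(355,440,205,292)&(Z>.185),'plate top')
print(Z[255:275,375:425:4].round(3))
```

```text
weight 423 rect [434.3 -11.2] [35.5 90.1] 4.5 mean [ 0.4345 -0.0117  0.0293]
table z 0.0005084227728151536 weight top 0.030340292345688136
a 67 rect [624.  145.1] [28.6 27.7] 1.9 mean [0.6239 0.1452 0.0342]
b 53 rect [638.1  15.8] [27.7 28. ] 1.7 mean [0.6373 0.0167 0.0363]
c 62 rect [534.5 135.5] [28.2 28. ] 8.5 mean [0.534  0.1352 0.0347]
d 54 rect [549.1   6.6] [28.2 28. ] 7.1 mean [0.5484 0.0072 0.034 ]
rack c [0.58642424 0.0757549 ] yaw from y 6.371516536849156 from x 6.041669997605456 0.12992127981465335 0.08975706002793864
knob 57 rect [571.5 264.4] [19.1 18.1] 44.8 mean [0.5709 0.2639 0.1343]
star 1355 rect [500.3 294.3] [113.5 158.2] 61.8 mean [0.4808 0.3032 0.0167]
flash 447 rect [726.2 -56. ] [130.3  32.3] 80.8 mean [ 0.7255 -0.0595  0.0268]
plate 219 rect [ 482.4 -253.9] [70.3 19.5] 79.7 mean [ 0.482  -0.2531  0.1825]
plate top 100 rect [ 479.4 -253.6] [67.3  9.7] 79.7 mean [ 0.4795 -0.2524  0.1867]
[[ 0.046  0.047  0.044  0.046  0.048  0.151  0.151  0.051  0.051  0.054
   0.053  0.159  0.16 ]
 [ 0.044  0.046  0.043  0.046  0.142  0.147  0.151  0.049  0.051  0.054
   0.05
[... 1043 characters left out ...]
039
   0.081  0.142  0.002]
 [ 0.075  0.078  0.187  0.182  0.183  0.177  0.169  0.17   0.164  0.041
   0.084  0.142 -0.001]
 [ 0.069  0.071  0.187  0.189  0.186  0.184  0.176  0.175  0.171  0.046
   0.086  0.141 -0.001]
 [ 0.003  0.029  0.187  0.189  0.187  0.188  0.183  0.18   0.175  0.062
   0.083  0.14  -0.   ]
 [ 0.     0.002  0.187  0.187  0.188  0.188  0.185  0.184  0.177  0.069
   0.082  0.138  0.002]
 [-0.    -0.001  0.184  0.186  0.186  0.188  0.189  0.185  0.186  0.076
   0.081  0.137  0.002]
 [ 0.118 -0.001  0.003  0.182  0.186  0.186  0.189  0.187  0.187  0.077
   0.087  0.134  0.001]
 [ 0.12   0.115  0.002  0.124  0.129  0.183  0.186  0.185  0.187  0.077
   0.092  0.134  0.002]]
```

```bash
cat >> h.py <<'E'
def go(target,yaw=None):
    """target TCP pos; yaw = world direction (deg) of jaw axis"""
    s=r.get_state();M=R.from_quat(s['eef_rot']).as_matrix()
    print('clk',round(s['clock'],2),'pos',s['tool_pos'].round(4),'axes x',M[:,0].round(3),'y',M[:,1].round(3),'F',s['contact_force'].round(1),'open mm',round(s['opening']*88.1,1),'q7',s['q'][6].round(2))
    if yaw is not None:
        cur=np.degrees(np.arctan2(M[1,1],M[0,1]));e=((yaw-cur+90)%180)-90
        # roll about tool x (down): positive roll lowers world yaw
        roll=-e;print('cur yaw',cur.round(2),'roll deg',roll.round(2),'rad',np.radians(roll).round(4))
        M=M@R.from_rotvec([np.radians(roll),0,0]).as_matrix()
    D=M.T@(np.array(target)-s['tool_pos']);print('shift in tool axes (after roll):',D.round(4),'rows',np.abs(D).max()/.0625)
    return D
E
python3 - <<'E'
from h import *
go([.4343,-.0112,.15],4.5)
go([.4343,-.0112,.15],6.2)
E
```

```text
clk 0.1 pos [0.2117 0.5875 0.238 ] axes x [-0.    -0.002 -1.   ] y [ 0.339  0.941 -0.002] F [0.1 0.1 0.6] open mm 87.9 q7 -0.22
cur yaw 70.19 roll deg 65.69 rad 1.1465
shift in tool axes (after roll): [0.0888 0.175  0.6142] rows 9.826456546334628
clk 0.1 pos [0.2117 0.5875 0.238 ] axes x [-0.    -0.002 -1.   ] y [ 0.339  0.941 -0.002] F [0.1 0.1 0.6] open mm 87.9 q7 -0.22
cur yaw 70.19 roll deg 63.99 rad 1.1169
shift in tool axes (after roll): [0.0888 0.1567 0.6191] rows 9.905196186172887
```

{"api": "arm_command", "payload": {
  "plan": [
    [0.088, 0, 0, 0, 0.164],
    [0.088, 0, 0, 0, 0.164],
    [0.088, 0, 0, 0, 0.164],
    [0.088, 0, 0, 0, 0.164],
    [0.088, 0, 0, 0, 0.164],
    [0.088, 0, 0, 0, 0.164],
    [0.088, 0, 0, 0, 0.163]
  ]
}}

```text
clock: 0.98
tool_pos: [0.2116, 0.5877, 0.2383]
eef_rot: [0.481, 0.518, -0.482, 0.518]
contact_force: [-0.1, 0.8, 0.2]
opening: 1.0
```

Run:
```python
from h import *
go([.4343,-.0112,.15],4.5)
```

```text
clk 0.97 pos [0.2116 0.5877 0.2383] axes x [-0.    -0.001 -1.   ] y [ 0.997  0.073 -0.   ] F [-0.1  0.8  0.2] open mm 88.1 q7 -1.12
cur yaw 4.17 roll deg -0.33 rad -0.0058
shift in tool axes (after roll): [0.0887 0.1751 0.6144] rows 9.830788944439027
```

{"api": "arm_command", "payload": {
  "plan": [
    [0.06, 0, 0.0146, 0.0512, 0],
    [0.06, 0, 0.0146, 0.0512, 0],
    [0.06, 0, 0.0146, 0.0512, 0],
    [0.06, 0, 0.0146, 0.0512, 0],
    [0.06, 0, 0.0146, 0.0512, 0],
    [0.06, 0, 0.0146, 0.0512, 0],
    [0.06, 0, 0.0146, 0.0512, 0],
    [0.06, 0, 0.0146, 0.0512, 0],
    [0.06, 0.02, 0.0146, 0.0512, 0],
    [0.06, 0.02, 0.0146, 0.0512, 0],
    [0.06, 0.02, 0.0146, 0.0512, 0],
    [0.06, 0.02, 0.0146, 0.0512, 0]
  ]
}}

```text
clock: 2.48
tool_pos: [0.435, -0.0123, 0.158]
eef_rot: [0.48, 0.519, -0.48, 0.519]
contact_force: [0.4, 0.7, -0.4]
opening: 0.678
```

Run:
```python
from h import *
s=r.get_state();p,d=r.snapshot('wrist');np.save('pics/w1.npy',d);cv2.imwrite('pics/w1.png',p[:,:,::-1]);print(s['tool_pos'],s['eef_rot'],s['q'].round(2))
W=wcloud(d,s['tool_pos'],s['eef_rot']);Z=W[...,2]
m=(Z>.02)&(Z<.045)&(abs(W[...,0]-.434)<.06)&(abs(W[...,1]+.011)<.07)&(d>0)
print(m.sum(),cv2.minAreaRect((W[m][:,:2]*1000).astype(np.float32)),W[m].mean(0))
go([.4343,-.0112,.033],4.5)
```

```text
[ 0.43495221 -0.01228323  0.15795211] [ 0.480203    0.51926894 -0.47982351  0.51916688] [-0.07  0.61 -0.01  2.21  0.01  0.33 -0.01]
4906 ((433.1101379394531, -11.965858459472656), (36.10021209716797, 88.43426513671875), 4.2114691734313965) [ 0.43291894 -0.00921475  0.03027582]
clk 2.52 pos [ 0.4363 -0.0209  0.1563] axes x [ 0.    -0.005 -1.   ] y [ 0.998  0.066 -0.   ] F [ 0.8 -4.  -0.8] open mm 60.0 q7 -0.0
cur yaw 3.78 roll deg -0.72 rad -0.0126
shift in tool axes (after roll): [ 0.1233 -0.0012 -0.0105] rows 1.9725490579615932
```

View pics/w1.png

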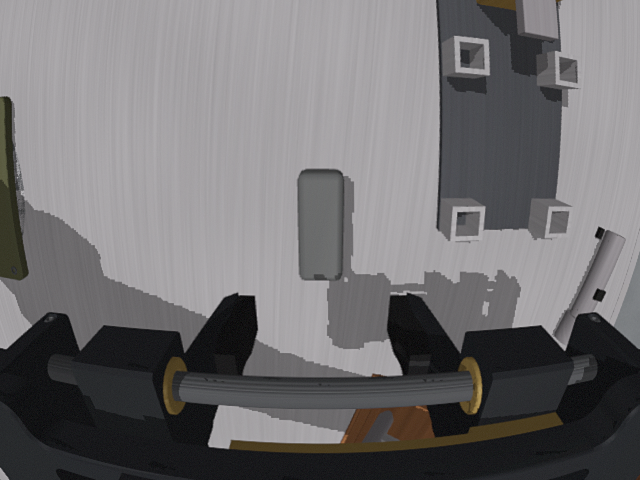

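{"api": "arm_command", "payload": {
  "plan": [
    [0.06, 0, 0, 0, -0.012],
    [0.06, 0, 0, 0, 0]
  ]
}}

```text
clock: 2.78
tool_pos: [0.4341, -0.0096, 0.1588]
eef_rot: [0.477, 0.523, -0.476, 0.522]
contact_force: [0.5, 0.4, -0.3]
opening: 0.681
```

Run:
```python
from h import *
go([.434,-.0115,.005],4.5)
```

```text
clk 2.77 pos [ 0.4341 -0.0096  0.1588] axes x [-0.     0.001 -1.   ] y [ 0.996  0.092 -0.   ] F [ 0.5  0.4 -0.3] open mm 60.0 q7 -0.0
cur yaw 5.27 roll deg 0.77 rad 0.0134
shift in tool axes (after roll): [ 0.1538 -0.0002  0.002 ] rows 2.4610499634449097
```

{"api": "arm_command", "payload": {
  "plan": [
    [0.06, 0.04, 0, 0.002, 0],
    [0.06, 0.04, 0, 0, 0],
    [0.06, 0.035, 0, 0, 0],
    [0.06, 0.025, 0, 0, 0],
    [0.06, 0.0135, 0, 0, 0],
    [0.06, 0, 0, 0, 0],
    [0.03, 0, 0, 0, 0],
    [0.03, 0, 0, 0, 0],
    [0.03, 0, 0, 0, 0],
    [0.03, 0, 0, 0, 0]
  ],
  "force": 20
}}

```text
clock: 4.03
tool_pos: [0.442, -0.0135, 0.0253]
eef_rot: [0.472, 0.527, -0.482, 0.517]
contact_force: [-3.5, 0.1, 6.5]
opening: 0.402
```

Run:
```python
from h import *
go([.5864,.0758,.13],6.2)
```

```text
clk 4.03 pos [ 0.442  -0.0135  0.0253] axes x [-0.02  -0.001 -1.   ] y [ 0.996  0.09  -0.02 ] F [-3.5  0.1  6.5] open mm 35.4 q7 -0.63
cur yaw 5.18 roll deg -1.02 rad -0.0178
shift in tool axes (after roll): [-0.1077  0.151  -0.0734] rows 2.416025132902919
```

Run:
```python
from h import *
s=r.get_state();print(s['q'].round(3),s['joint_torque'].round(1))
p,d=r.snapshot('wrist');cv2.imwrite('pics/w2.png',p[:,:,::-1])
p,d=r.snapshot('scene');cv2.imwrite('pics/s2.png',cv2.resize(p[200:290,240:360,::-1],None,fx=6,fy=6))
```

```text
[-0.052  0.901 -0.035  2.226  0.644  0.044 -0.627] [  0.2 -44.9   1.3  -2.9   0.   -0.9   0. ]
```

View pics/w2.png

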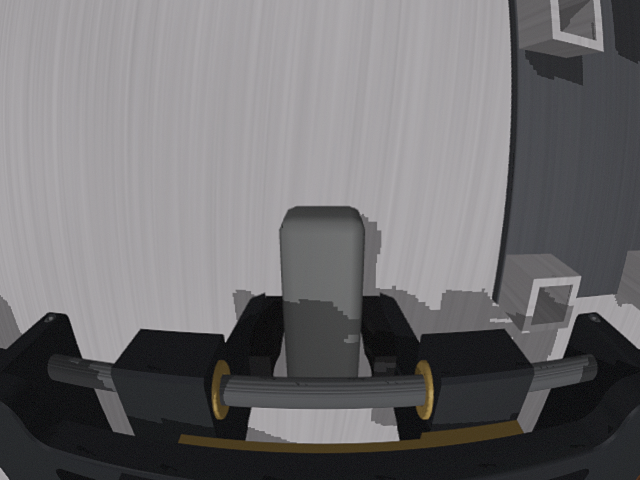

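View pics/s2.png

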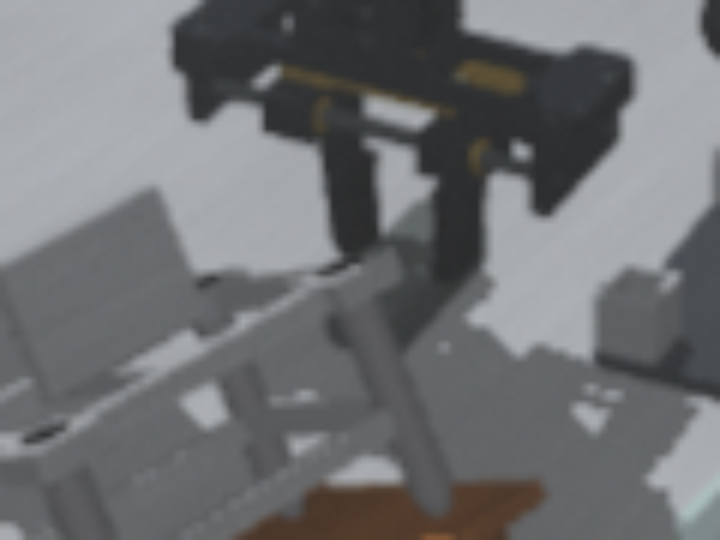

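Joint 6 is at its limit, so the fingers stopped 20 mm high and only pinch the weight's top. I'll slide the weight gently outward to better reach and regrip it there.

{"api": "arm_command", "payload": {
  "plan": [
    [0.03, -0.017, 0, 0, 0],
    [0.03, 0, 0.01, 0.005, 0],
    [0.03, 0, 0.01, 0.005, 0],
    [0.03, 0, 0.01, 0.005, 0],
    [0.03, 0, 0.01, 0.005, 0],
    [0.03, 0, 0.01, 0.005, 0],
    [0.03, 0, 0.01, 0.005, 0],
    [0.03, 0, 0, 0, 0],
    [0.06, 0, 0, 0, 0],
    [0.06, 0, 0, 0, 0],
    [0.06, 0, 0, 0, 0]
  ]
}}

```text
clock: 5.5
tool_pos: [0.5059, -0.0377, 0.0409]
eef_rot: [0.472, 0.527, -0.481, 0.517]
contact_force: [0.5, 0.1, 0.4]
opening: 0.677
```

Run:
```python
from h import *
s=r.get_state();print(s['q'].round(3))
p,d=r.snapshot('wrist');cv2.imwrite('pics/w3.png',p[:,:,::-1])
p,d=r.snapshot('top');cv2.imwrite('pics/t3.png',cv2.resize(p[200:330,230:380,::-1],None,fx=5,fy=4.5))
go([.485,-.04,.005],4.5)
```

```text
[ 0.122  0.89  -0.23   2.029  0.619  0.309 -0.533]
clk 5.6 pos [ 0.506  -0.0377  0.0408] axes x [-0.019 -0.    -1.   ] y [ 0.996  0.09  -0.019] F [-0.4 -0.4 -0.1] open mm 60.0 q7 -0.53
cur yaw 5.19 roll deg 0.69 rad 0.0121
shift in tool axes (after roll): [ 0.0362 -0.0205  0.0006] rows 0.5792187437142853
```

View pics/w3.png

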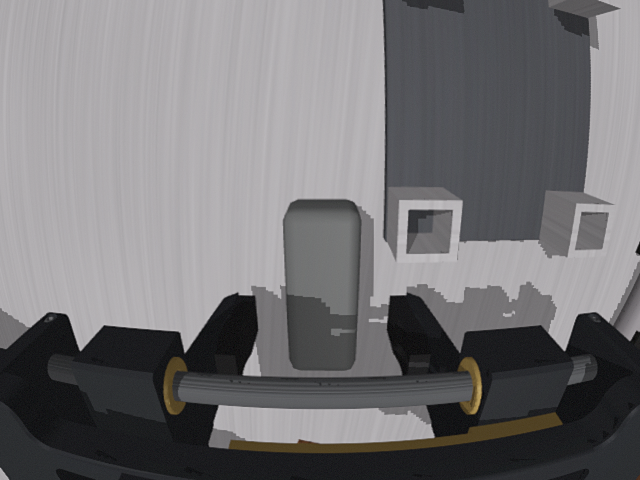

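Run:
```python
from h import *
s=r.get_state();p,d=r.snapshot('wrist')
W=wcloud(d,s['tool_pos'],s['eef_rot']);Z=W[...,2]
m=(Z>.024)&(Z<.05)&(abs(W[...,0]-.5)<.04)&(W[...,1]>-.1)&(W[...,1]<.02)&(d>0)
print(m.sum(),cv2.minAreaRect((W[m][:,:2]*1000).astype(np.float32)),W[m].mean(0),np.percentile(Z[m],[5,50,95]))
p,d=r.snapshot('top');cv2.imwrite('pics/t3.png',cv2.resize(p[200:330,230:380,::-1],None,fx=5,fy=4.5))
W=cloud('top',cv2.medianBlur(d,3));Z=W[...,2]
m=(Z>.02)&(Z<.036)&(abs(W[...,0]-.5)<.04)&(W[...,1]>-.1)&(W[...,1]<.01)
print(m.sum(),W[m].mean(0))
```

```text
13543 ((500.50213623046875, -31.709548950195312), (79.03245544433594, 99.9323501586914), 0.04275898262858391) [ 0.50708696 -0.02745448  0.03149328] [0.02692447 0.03076555 0.03980106]
0 [nan nan nan]<stdin>:9: RuntimeWarning: Mean of empty slice.
  ret = um.true_divide(
```

View pics/t3.png

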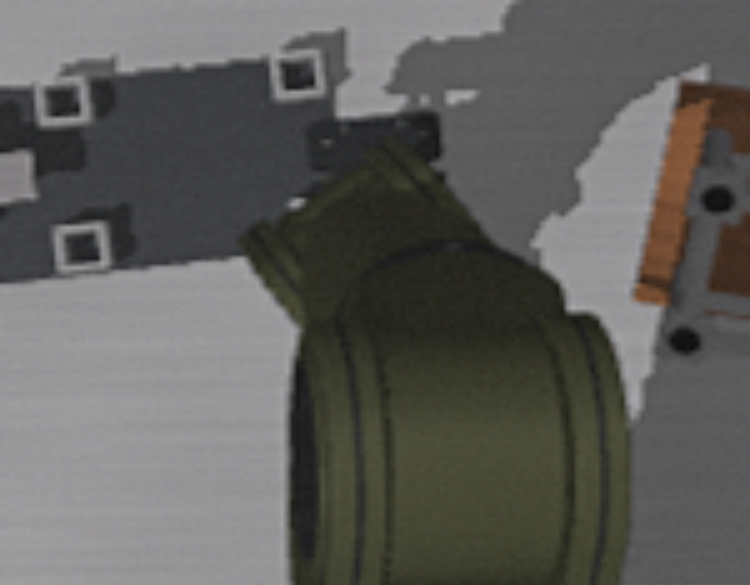

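Run:
```python
from h import *
s=r.get_state();p,d=r.snapshot('wrist')
W=wcloud(d,s['tool_pos'],s['eef_rot']);Z=W[...,2]
m=np.zeros(Z.shape,bool);m[190:373,275:368]=1
m&=(Z>.024)&(Z<.05)&(d>0)
print(m.sum(),cv2.minAreaRect((W[m][:,:2]*1000).astype(np.float32)),W[m].mean(0),np.percentile(Z[m],[5,50,95]))
go([.507,-.035,.007],4.5)
```

```text
11810 ((505.1299743652344, -36.448368072509766), (36.33427810668945, 89.05391693115234), 5.210914134979248) [ 0.50473416 -0.03034351  0.03027365] [0.02678166 0.03064164 0.03179187]
clk 5.75 pos [ 0.5061 -0.0378  0.0407] axes x [-0.019 -0.    -1.   ] y [ 0.996  0.09  -0.019] F [ 0.4 -0.1  0.5] open mm 60.0 q7 -0.53
cur yaw 5.18 roll deg 0.68 rad 0.0119
shift in tool axes (after roll): [ 0.0337  0.0017 -0.0027] rows 0.5392573854227132
```

{"api": "arm_command", "payload": {
  "plan": [
    [0.06, 0.015, 0, -0.001, 0],
    [0.06, 0.013, 0, 0, 0],
    [0.06, 0.008, 0, 0, 0],
    [0.06, 0, 0, 0, 0],
    [0.03, 0, 0, 0, 0],
    [0.03, 0, 0, 0, 0],
    [0.03, 0, 0, 0, 0],
    [0.03, 0, 0, 0, 0]
  ],
  "force": 20
}}

```text
clock: 6.75
tool_pos: [0.5056, -0.037, 0.005]
eef_rot: [0.473, 0.527, -0.481, 0.517]
contact_force: [-0.3, 0.0, 3.8]
opening: 0.407
```

Run:
```python
from h import *
go([.5864,.0758,.10],6.2)
```

```text
clk 6.75 pos [ 0.5056 -0.037   0.005 ] axes x [-0.018 -0.    -1.   ] y [ 0.996  0.09  -0.018] F [-0.3  0.   3.8] open mm 35.9 q7 -0.56
cur yaw 5.17 roll deg -1.03 rad -0.018
shift in tool axes (after roll): [-0.0964  0.0908 -0.1035] rows 1.656551242574641
```

{"api": "arm_command", "payload": {
  "plan": [
    [0.03, -0.02, 0, 0, 0],
    [0.03, -0.035, 0, 0, 0],
    [0.03, -0.035, 0, 0, -0.018],
    [0.03, -0.004, 0.023, -0.026, 0],
    [0.03, 0, 0.023, -0.026, 0],
    [0.03, 0, 0.023, -0.026, 0],
    [0.03, 0, 0.022, -0.0255, 0],
    [0.03, 0, 0, 0, 0],
    [0.03, 0, 0, 0, 0]
  ],
  "force": 25
}}

```text
clock: 7.88
tool_pos: [0.5852, 0.0747, 0.0965]
eef_rot: [0.467, 0.531, -0.478, 0.521]
contact_force: [-0.0, -0.7, -3.5]
opening: 0.406
```

Run:
```python
from h import *
s=r.get_state()
p,d=r.snapshot('wrist');cv2.imwrite('pics/w4.png',p[:,:,::-1])
W=wcloud(d,s['tool_pos'],s['eef_rot']);Z=W[...,2]
m=np.zeros(Z.shape,bool);m[:375,:]=1
go([.5864,.0758,.014],6.2)
np.save('pics/w4.npy',W)
```

```text
clk 7.92 pos [0.5852 0.0742 0.0966] axes x [-0.021 -0.002 -1.   ] y [ 0.994  0.107 -0.021] F [-0.9 -0.2 -3.9] open mm 35.9 q7 -0.54
cur yaw 6.14 roll deg -0.06 rad -0.001
shift in tool axes (after roll): [ 0.0826  0.0031 -0.0015] rows 1.3209584314050713
```

View pics/w4.png

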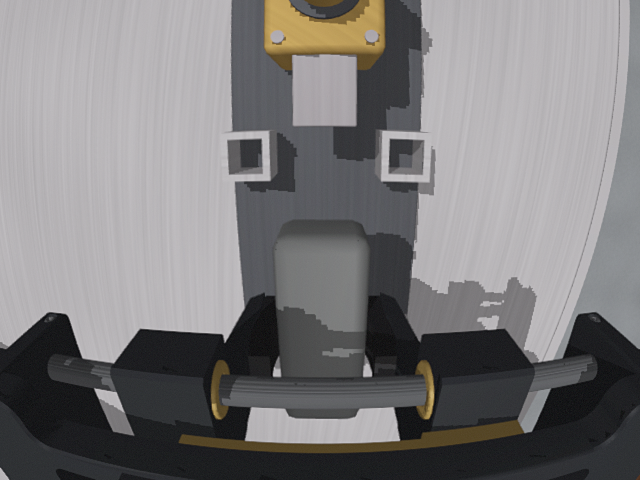

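{"api": "arm_command", "payload": {
  "plan": [
    [0.03, 0.03, 0.002, -0.0015, 0],
    [0.03, 0.025, 0, 0, 0],
    [0.03, 0.013, 0, 0, 0],
    [0.03, 0.008, 0, 0, 0],
    [0.03, 0.006, 0, 0, 0],
    [0.03, 0, 0, 0, 0]
  ]
}}

```text
clock: 8.68
tool_pos: [0.5867, 0.0775, 0.0153]
eef_rot: [0.468, 0.531, -0.477, 0.521]
contact_force: [0.7, 0.0, -3.4]
opening: 0.402
```

Run:
```python
from h import *
go([.5864,.0758,.013],6.2)
```

```text
clk 8.68 pos [0.5867 0.0775 0.0153] axes x [-0.019 -0.    -1.   ] y [ 0.994  0.108 -0.018] F [ 0.7  0.  -3.4] open mm 35.4 q7 -0.6
cur yaw 6.2 roll deg 0.0 rad 0.0001
shift in tool axes (after roll): [ 0.0023 -0.0005  0.0017] rows 0.03664296156599467
```

{"api": "arm_command", "payload": {
  "plan": [
    [0.03, 0.002, 0, 0, 0],
    [0.03, 0.002, 0, 0, 0],
    [0.03, 0, 0, 0, 0],
    [0.05, 0, 0, 0, 0],
    [0.05, 0, 0, 0, 0],
    [0.05, 0, 0, 0, 0],
    [0.05, -0.02, 0, 0, 0],
    [0.05, -0.05, 0, 0, 0],
    [0.05, -0.06, 0, 0, 0],
    [0.05, -0.06, 0, 0, 0],
    [0.05, -0.04, 0, 0, 0],
    [0.05, 0, 0, 0, 0]
  ]
}}

```text
clock: 10.18
tool_pos: [0.5929, 0.0784, 0.246]
eef_rot: [0.47, 0.529, -0.474, 0.523]
contact_force: [0.2, 0.4, -0.0]
opening: 0.569
```

Run:
```python
from h import *
s=r.get_state()
p,d=r.snapshot('wrist');cv2.imwrite('pics/w5.png',p[:,:,::-1]);np.save('pics/w5d.npy',d);np.savez('pics/w5s.npz',p=s['tool_pos'],q=s['eef_rot'])
go([.488,-.255,.25],-10.3)
```

```text
clk 10.22 pos [0.5915 0.0777 0.2435] axes x [-0.015  0.    -1.   ] y [ 0.994  0.108 -0.015] F [-0.6  0.1 -0.6] open mm 49.9 q7 -0.44
cur yaw 6.19 roll deg 16.49 rad 0.2879
shift in tool axes (after roll): [-0.0051 -0.0425  0.3459] rows 5.533931214572727
```

View pics/w5.png

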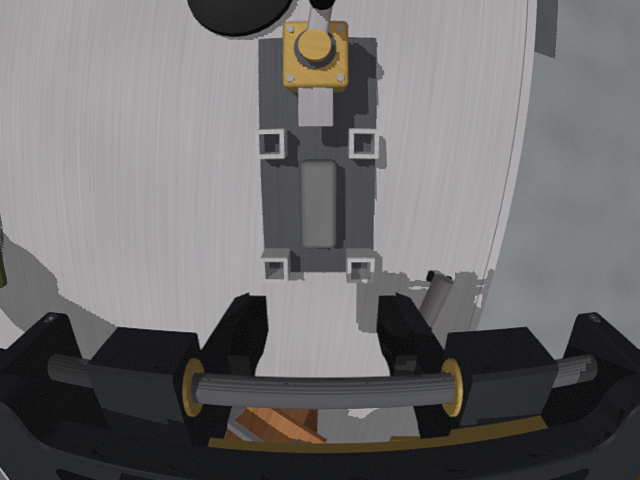

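Run:
```python
from h import *
d=np.load('pics/w5d.npy');s=np.load('pics/w5s.npz')
W=wcloud(d,s['p'],s['q']);Z=W[...,2]
S=[]
for n,w in {'a':(340,388,122,166),'b':(340,385,250,285),'c':(252,292,122,166),'d':(255,295,250,285)}.items():
    m=np.zeros(Z.shape,bool);m[w[2]:w[3],w[0]:w[1]]=1;m&=(Z>.034)&(Z<.044)
    b=cv2.minAreaRect((W[m][:,:2]*1000).astype(np.float32));print(n,m.sum(),np.round(b[0],1),np.round(b[1],1),np.median(Z[m]));S.append(b[0])
S=np.array(S)/1000;c=S.mean(0)
y=(S[0]+S[2]-S[1]-S[3]);x=(S[0]+S[1]-S[2]-S[3])
print('rack c',c,'yaw',np.degrees(np.arctan2(-y[0],y[1])),np.degrees(np.arctan2(x[1],x[0])),np.linalg.norm(y)/2,np.linalg.norm(x)/2)
m=np.zeros(Z.shape,bool);m[150:255,290:345]=1;m&=(Z>.03)&(Z<.05)
print('weight',cv2.minAreaRect((W[m][:,:2]*1000).astype(np.float32)),np.percentile(Z[m],[5,50,95]))
```

```text
a 456 [623.  144.7] [28.  27.9] 0.03888194995012034
b 413 [637.6  15.3] [28.2 28.1] 0.03863360630031465
c 445 [533.8 134.2] [28.2 27.4] 0.03896790135627143
d 444 [548.    5.4] [29.2 29.4] 0.03867133740486833
rack c [0.5856232  0.07490262] yaw 6.358926209936235 6.495691994381018 0.12987408979894813 0.08997519093847436
weight ((586.7393188476562, 78.56517028808594), (35.329505920410156, 88.4769515991211), 6.7546257972717285) [0.03518242 0.03861451 0.04003348]
```

{"api": "arm_command", "payload": {
  "plan": [
    [0.044, -0.005, 0, 0, 0.144],
    [0.044, 0, 0, 0, 0.144],
    [0.044, 0, -0.006, 0.05, 0],
    [0.044, 0, -0.006, 0.05, 0],
    [0.044, 0, -0.006, 0.05, 0],
    [0.044, 0, -0.006, 0.05, 0],
    [0.044, 0, -0.006, 0.05, 0],
    [0.044, 0, -0.006, 0.05, 0],
    [0.044, 0, -0.006, 0.045, 0],
    [0.044, 0, 0, 0, 0],
    [0.044, 0, 0, 0, 0]
  ]
}}

```text
clock: 11.6
tool_pos: [0.4877, -0.2532, 0.2474]
eef_rot: [-0.538, -0.458, 0.548, -0.448]
contact_force: [1.3, 1.7, 0.3]
opening: 0.499
```

Run:
```python
from h import *
s=r.get_state()
p,d=r.snapshot('wrist');cv2.imwrite('pics/w6.png',p[:,:,::-1]);np.save('pics/w6d.npy',d);np.savez('pics/w6s.npz',p=s['tool_pos'],q=s['eef_rot'])
W=wcloud(d,s['tool_pos'],s['eef_rot'])
for v in range(200,400,12): print(v,[tuple((W[v,u]*1000).round().astype(int).tolist()) for u in range(290,361,20)])
go([.485,-.255,.158],-10.3)
```

```text
200 [(465, -225, 120), (469, -253, 1), (496, -223, 155), (509, -227, 146)]
212 [(463, -234, 120), (485, -221, 187), (496, -227, 172), (508, -235, 146)]
224 [(461, -244, 121), (484, -227, 188), (494, -234, 173), (507, -276, 41)]
236 [(459, -253, 121), (482, -234, 189), (493, -242, 171), (505, -254, 144)]
248 [(457, -263, 120), (481, -242, 189), (491, -250, 171), (504, -263, 144)]
260 [(455, -273, 121), (479, -250, 188), (490, -258, 172), (501, -313, 42)]
272 [(453, -284, 119), (478, -257, 189), (489, -267, 170), (499, -327, 41)]
284 [(451, -294, 121), (476, -265, 188), (487, -276, 169), (498, -320, 84)]
296 [(449, -304, 123), (475, -273, 188), (486, -284, 171), (497, -329, 90)]
308 [(446, -315, 122), (473, -281, 189), (480, -317, 129), (492, -392, 0)]
320 [(443, -328, 120), (461, -329, 123), (479, -323, 138), (495, -321, 146)]
332 [(412, -414, 1), (437, -418, 1), (462, -421, 3), (487, -426, 2)]
344 [(408, -432, 1), (434, -436, 1), (459, -440, 1), (484, -444, 1)]
356 [(430, -379, 102), (430, -455, 1), (455, -460, 0), (481, -464, 1)]
368 [(399, -471, 1), (426, -475, 1), (452, -480, 0), (478, -484, 1)]
380 [(486, -225, 326), (491, -226, 326), (496, -227, 326), (500, -227, 327)]
392 [(486, -226, 329), (491, -228, 328), (495, -229, 329), (500, -229, 329)]
clk 11.65 pos [ 0.4881 -0.2525  0.2476] axes x [-0.019  0.002 -1.   ] y [ 0.984 -0.176 -0.019] F [ 0.7  0.5 -0. ] open mm 43.8 q7 -0.11
cur yaw -10.16 roll deg 0.14 rad 0.0024
shift in tool axes (after roll): [ 0.0897 -0.0009  0.0028] rows 1.4345520408294035
```

View pics/w6.png

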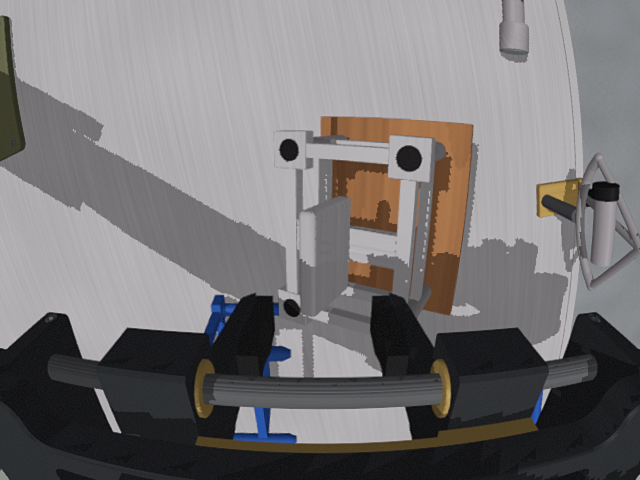

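{"api": "arm_command", "payload": {
  "plan": [
    [0.044, 0.04, -0.001, 0.0015, 0],
    [0.044, 0.03, 0, 0, 0],
    [0.044, 0.014, 0, 0, 0],
    [0.044, 0.006, 0, 0, 0],
    [0.044, 0, 0, 0, 0]
  ]
}}

```text
clock: 12.28
tool_pos: [0.4857, -0.2553, 0.1585]
eef_rot: [-0.538, -0.457, 0.548, -0.449]
contact_force: [1.2, 0.2, 0.4]
opening: 0.497
```

Run:
```python
from h import *
p,d=r.snapshot('wrist');cv2.imwrite('pics/w7.png',p[:,:,::-1])
p,d=r.snapshot('scene');cv2.imwrite('pics/s7.png',cv2.resize(p[190:330,200:360,::-1],None,fx=4.5,fy=4.2))
go([.485,-.2535,.158],-10.3)
```

```text
clk 12.38 pos [ 0.4858 -0.2557  0.159 ] axes x [-0.017 -0.001 -1.   ] y [ 0.984 -0.179 -0.017] F [ 0.3 -0.6 -0.4] open mm 44.2 q7 -0.19
cur yaw -10.29 roll deg 0.01 rad 0.0002
shift in tool axes (after roll): [ 0.001  -0.0012 -0.002 ] rows 0.03207386299999317
```

View pics/w7.png

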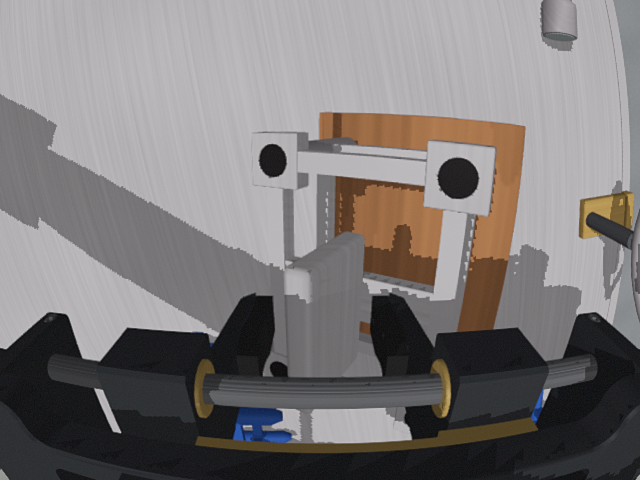

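View pics/s7.png

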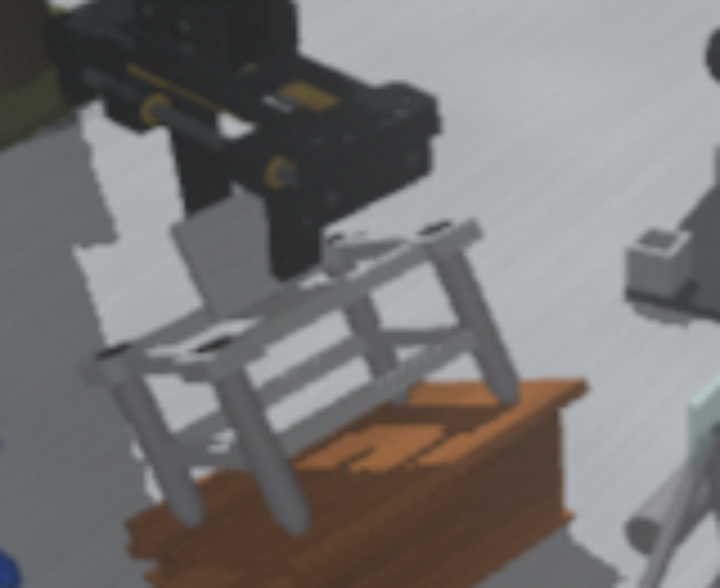

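{"api": "arm_command", "payload": {
  "plan": [
    [0.01, 0, 0, 0, 0],
    [0.01, 0, 0, 0, 0],
    [0.01, 0, 0, 0, 0],
    [0.01, 0, 0, 0, 0]
  ],
  "force": 10
}}

```text
clock: 12.88
tool_pos: [0.4845, -0.2557, 0.1585]
eef_rot: [-0.538, -0.457, 0.548, -0.449]
contact_force: [-2.3, 1.1, 5.5]
opening: 0.289
```

Run:
```python
from h import *
p,d=r.snapshot('wrist');cv2.imwrite('pics/w8.png',p[:,:,::-1])
p,d=r.snapshot('scene');cv2.imwrite('pics/s8.png',cv2.resize(p[190:330,200:360,::-1],None,fx=4.5,fy=4.2))
go([.485,-.2535,.158],-10.3)
```

```text
clk 12.97 pos [ 0.4846 -0.2557  0.1585] axes x [-0.019 -0.    -1.   ] y [ 0.984 -0.179 -0.019] F [-2.9  1.   5.6] open mm 25.2 q7 -0.19
cur yaw -10.31 roll deg -0.01 rad -0.0002
shift in tool axes (after roll): [ 0.0005  0.0001 -0.0022] rows 0.03599244736226207
```

View pics/s8.png

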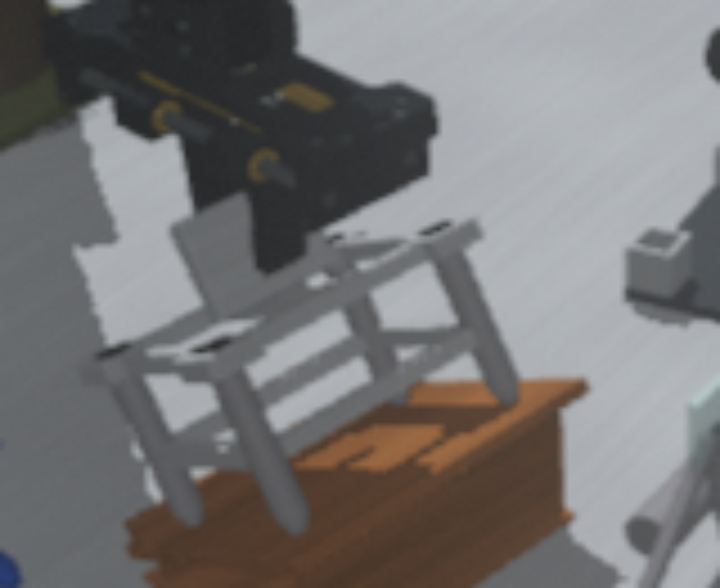

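{"api": "arm_command", "payload": {
  "plan": [
    [0.01, -0.01, 0, 0, 0],
    [0.01, -0.012, 0, 0, 0],
    [0.01, -0.015, 0, 0, 0],
    [0.01, -0.015, 0, 0, 0],
    [0.01, 0, 0, 0, 0]
  ],
  "force": 12
}}

```text
clock: 13.6
tool_pos: [0.4869, -0.2559, 0.2116]
eef_rot: [-0.538, -0.456, 0.547, -0.45]
contact_force: [-1.1, 0.7, -4.6]
opening: 0.135
```

Run:
```python
from h import *
p,d=r.snapshot('scene');cv2.imwrite('pics/s9.png',cv2.resize(p[160:340,180:380,::-1],None,fx=3.8,fy=3.3))
go([.485,-.2535,.158],-10.3)
```

```text
clk 13.65 pos [ 0.4863 -0.2558  0.2108] axes x [-0.018 -0.001 -1.   ] y [ 0.984 -0.179 -0.017] F [-0.  -0.5 -4.1] open mm 11.9 q7 -0.14
cur yaw -10.31 roll deg -0.01 rad -0.0002
shift in tool axes (after roll): [ 0.0528 -0.0008 -0.0022] rows 0.8444754612061655
```

View pics/s9.png

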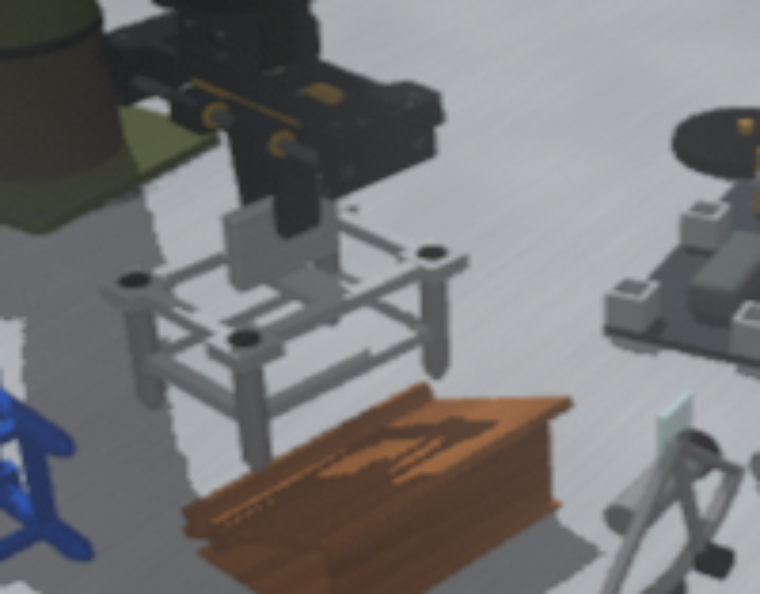

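{"api": "arm_command", "payload": {
  "plan": [
    [0.01, 0, 0, 0, 0],
    [0.01, 0, 0, 0, 0],
    [0.01, -0.015, 0, 0, 0],
    [0.01, -0.03, 0, 0, 0],
    [0.01, -0.025, 0, 0, 0],
    [0.01, 0, 0, 0, -0.1],
    [0.01, 0, 0, 0, -0.1],
    [0.01, 0, 0, 0, -0.091],
    [0.01, 0, 0, 0, 0],
    [0.01, 0, 0, 0, 0]
  ],
  "force": 45
}}

```text
clock: 14.9
tool_pos: [0.4874, -0.2557, 0.2805]
eef_rot: [0.467, 0.531, -0.476, 0.522]
contact_force: [0.7, 0.2, -4.0]
opening: 0.134
```

Run:
```python
from h import *
s=r.get_state();p,d=r.snapshot('wrist');cv2.imwrite('pics/w10.png',p[:,:,::-1]);np.save('pics/w10d.npy',d);np.savez('pics/w10s.npz',p=s['tool_pos'],q=s['eef_rot'])
go([.5857,.075,.28],6.4)
```

```text
clk 14.95 pos [ 0.4874 -0.2557  0.2804] axes x [-0.018 -0.    -1.   ] y [ 0.994  0.11  -0.018] F [-0.   0.3 -3.9] open mm 11.6 q7 0.15
cur yaw 6.31 roll deg -0.09 rad -0.0017
shift in tool axes (after roll): [-0.0015  0.1345 -0.3177] rows 5.082424107404042
```

View pics/w10.png

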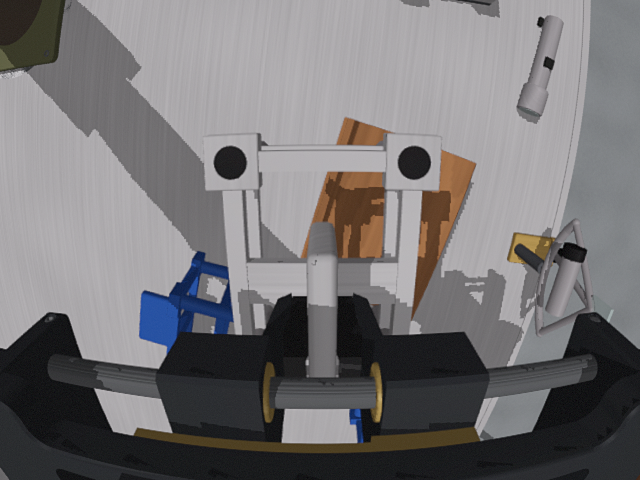

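```bash
cat > fr.py <<'E'
from h import *
def frame(dn,sn,wins,zr):
    d=np.load(dn);s=np.load(sn);W=wcloud(d,s['p'],s['q']);Z=W[...,2];C=[]
    for w in wins:
        m=np.zeros(Z.shape,bool);m[w[2]:w[3],w[0]:w[1]]=1;m&=(d>0)&(Z>zr[0])&(Z<zr[1])
        b=cv2.minAreaRect((W[m][:,:2]*1000).astype(np.float32));z=np.median(Z[m]);C.append([*b[0],z*1000]);print(m.sum(),np.round(b,1) if 0 else (np.round(b[0],1),np.round(b[1],1),round(b[2],1)),z.round(4))
    L,Rr=np.array(C);x=Rr-L;M=R.from_quat(s['q']).as_matrix()
    yaw=np.arctan2(x[1],x[0]);c=(L+Rr)/2;o=c[:2]-65*np.array([-np.sin(yaw),np.cos(yaw)])
    print('sep',np.linalg.norm(x),'yaw',np.degrees(yaw),'roll tilt',x[2]/np.linalg.norm(x),'axis xy',o,'tool rel',o-s['p'][:2]*1000, 'block z-tcp',c[2]-s['p'][2]*1000)
    return W
E
python3 - <<'E'
from fr import *
W=frame('pics/w10d.npy','pics/w10s.npz',[(200,258,130,188),(388,446,130,188)],(.2,.4))
Z=W[...,2]
print(Z[130:190:6,205:262:6].round(3))
print('plate top',Z[225:300:15,310:335:6].round(3), W[225:300:15,322].round(3))
E
```

```text
2889 (array([ 434.4, -195.8]), array([28.5, 26.8]), 5.9) 0.2504
2817 (array([ 524.5, -185.8]), array([27.5, 26.7]), 6.5) 0.2487
sep 90.68015167662452 yaw 6.3139598221654 roll tilt -0.018163467998165234 axis xy [ 486.58218711 -255.40613737] tool rel [-0.81034019  0.28940994] block z-tcp -30.984385880354978
[[ 0.001  0.     0.001  0.     0.001  0.     0.001  0.001  0.001 -0.   ]
 [ 0.25   0.25   0.25   0.25   0.25   0.25   0.25   0.25   0.249  0.244]
 [ 0.25   0.251  0.249  0.25   0.251  0.249  0.25   0.249  0.251  0.246]
 [ 0.249  0.251  0.25   0.25   0.25   0.251  0.25   0.25   0.25   0.247]
 [ 0.25   0.25   0.25   0.252  0.25   0.251  0.25   0.25   0.25   0.248]
 [ 0.25   0.249  0.25   0.25   0.252  0.25   0.252  0.252  0.25   0.25 ]
 [ 0.25   0.251  0.251  0.251  0.25   0.252  0.251  0.25   0.25   0.248]
 [ 0.251  0.252  0.25   0.253  0.251  0.251  0.251  0.25   0.25   0.247]
 [ 0.251  0.25   0.251  0.249  0.251  0.25   0.251  0.251  0.25   0.248]
 [ 0.251  0.251  0.251  0.251  0.251  0.25   0.25   0.25   0.25   0.249]]
plate top [[0.025 0.255 0.257 0.257 0.037]
 [0.278 0.282 0.281 0.281 0.28 ]
 [0.297 0.298 0.298 0.298 0.296]
 [0.299 0.3   0.301 0.3   0.299]
 [0.3   0.3   0.3   0.301 0.299]] [[ 0.483 -0.221  0.257]
 [ 0.483 -0.22   0.281]
 [ 0.484 -0.221  0.298]
 [ 0.484 -0.226  0.301]
 [ 0.485 -0.232  0.3  ]]
```

Run:
```python
from h import *
go([.5882,.0747,.28],6.4)
```

```text
clk 14.95 pos [ 0.4874 -0.2557  0.2804] axes x [-0.018 -0.    -1.   ] y [ 0.994  0.11  -0.018] F [-0.   0.3 -3.9] open mm 11.6 q7 0.15
cur yaw 6.31 roll deg -0.09 rad -0.0017
shift in tool axes (after roll): [-0.0015  0.137  -0.3171] rows 5.073196492152658
```

{"api": "arm_command", "payload": {
  "plan": [
    [0.01, 0, 0.007, -0.0171, -0.0015],
    [0.01, 0, 0.016, -0.036, 0],
    [0.01, 0, 0.018, -0.042, 0],
    [0.01, 0, 0.018, -0.042, 0],
    [0.01, 0, 0.018, -0.042, 0],
    [0.01, 0, 0.018, -0.042, 0],
    [0.01, 0, 0.018, -0.042, 0],
    [0.01, 0, 0.014, -0.034, 0],
    [0.01, 0, 0.01, -0.02, 0],
    [0.01, 0, 0, 0, 0],
    [0.01, 0, 0, 0, 0],
    [0.01, 0, 0, 0, 0]
  ]
}}

```text
clock: 16.45
tool_pos: [0.5875, 0.0732, 0.2781]
eef_rot: [0.467, 0.532, -0.476, 0.522]
contact_force: [-1.0, -0.1, -4.1]
opening: 0.129
```

Run:
```python
from fr import *
s=r.get_state();p,d=r.snapshot('wrist');cv2.imwrite('pics/w11.png',p[:,:,::-1]);np.save('pics/w11d.npy',d);np.savez('pics/w11s.npz',p=s['tool_pos'],q=s['eef_rot'])
W=frame('pics/w11d.npy','pics/w11s.npz',[(200,258,130,188),(388,446,130,188)],(.2,.4))
go([.5882,.0747,.20],6.4)
```

```text
2883 (array([534.3, 133.1]), array([28.4, 26.7]), 5.9) 0.2479
2814 (array([624.7, 143.2]), array([27.6, 26.7]), 7.3) 0.2462
sep 90.95048056369524 yaw 6.419602166509743 roll tilt -0.01917070807524393 axis xy [586.75070331  73.54411878] tool rel [-0.74489886  0.36608973] block z-tcp -31.06510562545037
clk 16.5 pos [0.5876 0.0734 0.2782] axes x [-0.019 -0.001 -1.   ] y [ 0.994  0.11  -0.019] F [-0.   0.1 -3.2] open mm 11.6 q7 -0.42
cur yaw 6.34 roll deg -0.06 rad -0.001
shift in tool axes (after roll): [ 0.0781  0.0023 -0.0012] rows 1.2503310741036242
```

View pics/w11.png

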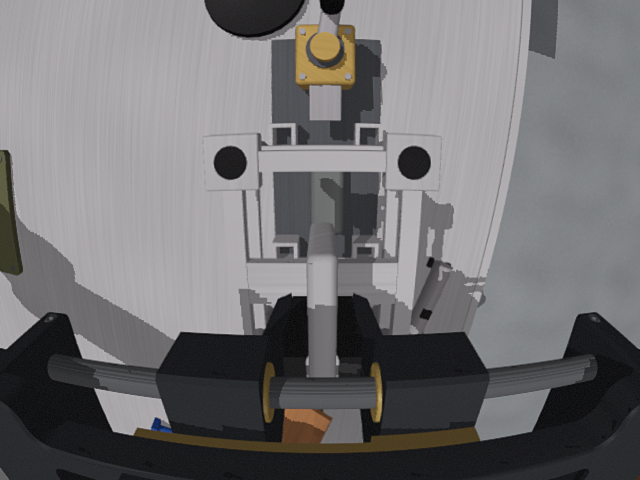

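{"api": "arm_command", "payload": {
  "plan": [
    [0.01, 0.02, 0.0023, -0.0012, 0],
    [0.01, 0.03, 0, 0, 0],
    [0.01, 0.028, 0.0005, 0, 0],
    [0.01, 0.014, 0, 0, 0],
    [0.01, 0.006, 0, 0, 0],
    [0.01, 0, 0, 0, 0],
    [0.01, 0, 0, 0, 0]
  ]
}}

```text
clock: 17.38
tool_pos: [0.5893, 0.0766, 0.1812]
eef_rot: [0.467, 0.532, -0.475, 0.523]
contact_force: [-0.5, -0.0, -3.9]
opening: 0.132
```

Run:
```python
from fr import *
s=r.get_state();p,d=r.snapshot('wrist');cv2.imwrite('pics/w12.png',p[:,:,::-1]);np.save('pics/w12d.npy',d);np.savez('pics/w12s.npz',p=s['tool_pos'],q=s['eef_rot'])
W=frame('pics/w12d.npy','pics/w12s.npz',[(200,258,130,188),(388,446,130,188)],(.1,.3))
p,d=r.snapshot('scene');cv2.imwrite('pics/s12.png',cv2.resize(p[150:280,310:440,::-1],None,fx=5,fy=4.5))
go([.5882,.0747,.15],6.4)
```

```text
2890 (array([536.3, 136.5]), array([28.2, 26.7]), 5.6) 0.1509
2812 (array([626.1, 146.4]), array([27.4, 26.9]), 6.4) 0.1494
sep 90.34727996847344 yaw 6.3014266714660865 roll tilt -0.016672085076358725 axis xy [588.36517391  76.87046058] tool rel [-0.95889828  0.29141815] block z-tcp -30.988762305701016
clk 17.48 pos [0.5892 0.0765 0.181 ] axes x [-0.017  0.    -1.   ] y [ 0.994  0.112 -0.017] F [ 0.2  0.1 -4. ] open mm 11.5 q7 -0.49
cur yaw 6.46 roll deg 0.06 rad 0.001
shift in tool axes (after roll): [ 0.031  -0.0006  0.0017] rows 0.4963592111868093
```

View pics/s12.png

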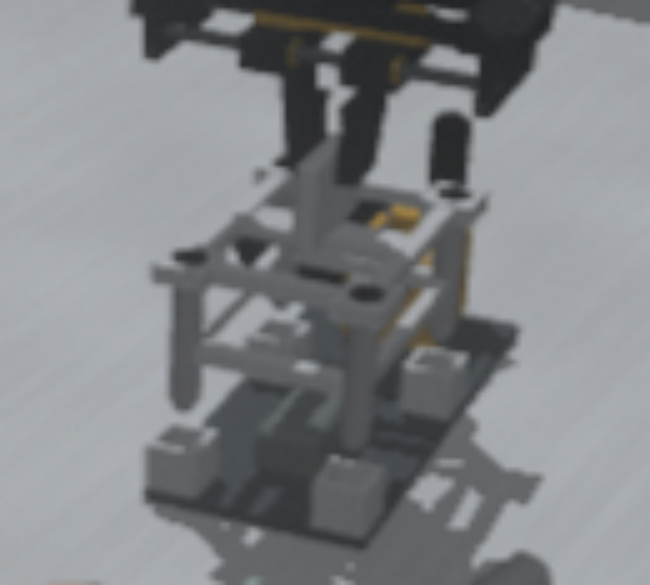

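View pics/w12.png

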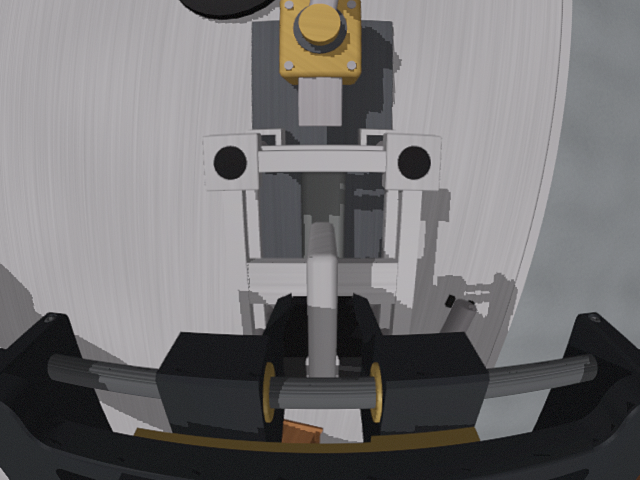

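{"api": "arm_command", "payload": {
  "plan": [
    [0.01, 0, -0.0008, 0.0018, 0],
    [0.01, 0.006, 0, 0, 0],
    [0.01, 0.008, 0, 0, 0],
    [0.01, 0.008, 0, 0, 0],
    [0.01, 0.008, 0, 0, 0],
    [0.01, 0, 0, 0, 0]
  ]
}}

```text
clock: 18.23
tool_pos: [0.5869, 0.0746, 0.1493]
eef_rot: [0.466, 0.533, -0.476, 0.522]
contact_force: [-0.7, 0.4, -4.2]
opening: 0.133
```

Run:
```python
from fr import *
s=r.get_state();p,d=r.snapshot('wrist');cv2.imwrite('pics/w13.png',p[:,:,::-1]);np.save('pics/w13d.npy',d);np.savez('pics/w13s.npz',p=s['tool_pos'],q=s['eef_rot'])
W=frame('pics/w13d.npy','pics/w13s.npz',[(200,258,130,188),(388,446,130,188)],(.09,.3))
go([.5882,.0747,.134],6.4)
```

```text
2887 (array([533.4, 134.6]), array([28.5, 26.7]), 5.4) 0.1194
2816 (array([623.6, 144.8]), array([27.6, 26.7]), 7.5) 0.1175
sep 90.87542474704746 yaw 6.479735174143621 roll tilt -0.020589053228268907 axis xy [585.83298613  75.102235  ] tool rel [-1.05379847  0.47335036] block z-tcp -30.85209484711274
clk 18.27 pos [0.5871 0.0747 0.1497] axes x [-0.02 -0.   -1.  ] y [ 0.993  0.113 -0.019] F [ 0.2  0.8 -3.5] open mm 11.4 q7 -0.51
cur yaw 6.48 roll deg 0.08 rad 0.0014
shift in tool axes (after roll): [0.0157 0.0014 0.0002] rows 0.25160181192208747
```

{"api": "arm_command", "payload": {
  "plan": [
    [0.01, 0.005, 0.0014, 0, 0],
    [0.01, 0.005, 0, 0, 0],
    [0.01, 0.004, 0, 0, 0],
    [0.01, 0.002, 0, 0, 0],
    [0.01, 0, 0, 0, 0],
    [0.01, 0, 0, 0, 0]
  ]
}}

```text
clock: 19.02
tool_pos: [0.5885, 0.0738, 0.1351]
eef_rot: [0.466, 0.532, -0.476, 0.523]
contact_force: [-2.8, -3.1, 5.5]
opening: 0.136
```

Run:
```python
from fr import *
s=r.get_state();p,d=r.snapshot('wrist');cv2.imwrite('pics/w14.png',p[:,:,::-1]);np.save('pics/w14d.npy',d);np.savez('pics/w14s.npz',p=s['tool_pos'],q=s['eef_rot'])
W=frame('pics/w14d.npy','pics/w14s.npz',[(200,258,130,188),(388,446,130,188)],(.09,.3))
go([.5872,.0747,.134],6.4)
```

```text
2957 (array([535.2, 134. ]), array([28.3, 27.3]), 5.1) 0.1056
2900 (array([625.5, 144.1]), array([27.7, 27.3]), 7.4) 0.104
sep 90.85293961201019 yaw 6.381174171899073 roll tilt -0.01714085613756417 axis xy [587.61167673  74.43325617] tool rel [-0.88206768  0.682094  ] block z-tcp -30.328255823325378
clk 19.07 pos [0.5885 0.0737 0.1351] axes x [-0.018 -0.002 -1.   ] y [ 0.994  0.112 -0.018] F [-2.5 -2.   6.3] open mm 11.2 q7 -0.52
cur yaw 6.41 roll deg 0.01 rad 0.0003
shift in tool axes (after roll): [ 0.0012 -0.0011 -0.0011] rows 0.018619710289708102
```

{"api": "arm_command", "payload": {
  "plan": [
    [0.02, 0, 0, 0, 0],
    [0.03, 0, 0, 0, 0],
    [0.03, 0, 0, 0, 0],
    [0.03, 0, 0, 0, 0],
    [0.03, -0.015, 0, 0, 0],
    [0.03, -0.03, 0, 0, 0],
    [0.03, -0.05, 0, 0, 0],
    [0.03, -0.06, 0, 0, 0],
    [0.03, 0, 0, 0, 0],
    [0.03, 0, 0, 0, 0]
  ],
  "force": 30
}}

```text
clock: 20.32
tool_pos: [0.5911, 0.0744, 0.2894]
eef_rot: [0.466, 0.532, -0.476, 0.523]
contact_force: [-0.2, -0.5, 0.1]
opening: 0.338
```

Run:
```python
from fr import *
s=r.get_state();p,d=r.snapshot('wrist');cv2.imwrite('pics/w15.png',p[:,:,::-1]);np.save('pics/w15d.npy',d);np.savez('pics/w15s.npz',p=s['tool_pos'],q=s['eef_rot'])
go([.5872,.0747,.134],6.4)
```

```text
clk 20.38 pos [0.5906 0.0742 0.2884] axes x [-0.02  -0.001 -1.   ] y [ 0.993  0.113 -0.02 ] F [-0.  -1.  -0.9] open mm 29.9 q7 -0.41
cur yaw 6.47 roll deg 0.07 rad 0.0012
shift in tool axes (after roll): [ 0.1545 -0.0002 -0.0007] rows 2.4717919704476063
```

View pics/w15.png

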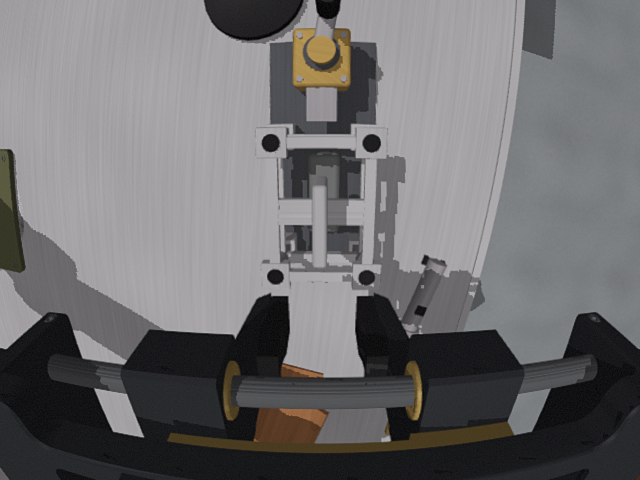

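Run:
```python
from fr import *
d=np.load('pics/w15d.npy');s=np.load('pics/w15s.npz');W=wcloud(d,s['p'],s['q']);Z=W[...,2]
C=[]
for w in [(252,290,122,160),(353,392,122,160),(258,291,260,296),(350,384,260,296)]:
    m=np.zeros(Z.shape,bool);m[w[2]:w[3],w[0]:w[1]]=1;m&=(Z>.09)&(Z<.115)
    b=cv2.minAreaRect((W[m][:,:2]*1000).astype(np.float32));C.append([*b[0],np.median(Z[m])*1000]);print(m.sum(),np.round(C[-1],1),np.round(b[1],1))
C=np.array(C);print('center',C.mean(0));y=C[0]+C[1]-C[2]-C[3];print('yaw',np.degrees(np.arctan2(-y[0],y[1])))
m=np.zeros(Z.shape,bool);m[0:22,312:345]=1;m&=(Z>.12)&(Z<.145);print('knob',m.sum(),W[m].mean(0), cv2.minAreaRect((W[m][:,:2]*1000).astype(np.float32)))
p,d=r.snapshot('top');W=cloud('top',cv2.medianBlur(d,3));Z=W[...,2]
cv2.imwrite('pics/t15.png',cv2.resize(p[200:300,170:310,::-1],None,fx=5,fy=5))
m=(Z>.125)&(Z<.15)&(np.hypot(W[...,0]-.57,W[...,1]-.225)<.07);print('knob top',m.sum(),W[m].mean(0) if m.any() else 0)
```

```text
1041 [535.6 131.8 104.1] [31.3 30.3]
1010 [622.8 141.5 104.1] [30.7 29.2]
827 [549.    5.3 103.9] [28.9 31.3]
861 [636.6  15.1 103.9] [29.5 31.9]
center [586.00808716  73.42350388 103.98928974]
yaw 6.145136809660087
knob 222 [0.57184181 0.25533924 0.13132258] ((572.1149291992188, 256.66363525390625), (20.618865966796875, 8.286423683166504), 12.049921989440918)
knob top 57 [0.57093664 0.2639449  0.13408962]
```

View pics/t15.png

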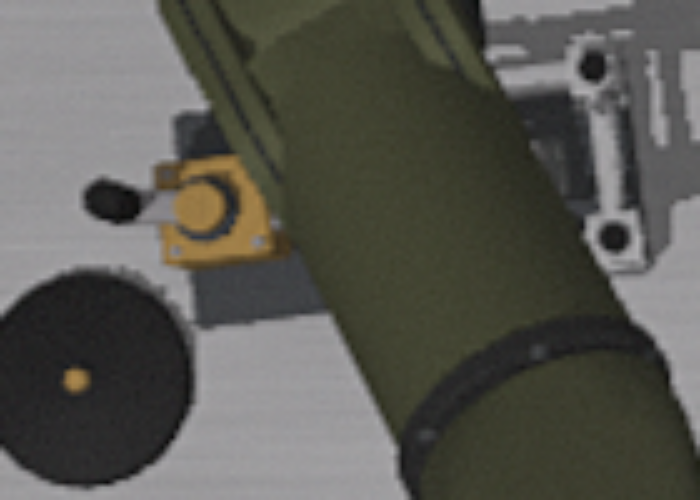

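Run:
```python
from fr import *
go([.5705,.2633,.20],6.4)
```

```text
clk 20.43 pos [0.5905 0.0742 0.288 ] axes x [-0.021 -0.001 -1.   ] y [ 0.993  0.113 -0.021] F [ 0.5 -0.2 -1.1] open mm 29.7 q7 -0.41
cur yaw 6.47 roll deg 0.07 rad 0.0012
shift in tool axes (after roll): [ 0.0882  0.0031 -0.1901] rows 3.040918009638164
```

{"api": "arm_command", "payload": {
  "plan": [
    [0.05, 0, 0.001, -0.025, 0],
    [0.05, 0, 0.001, -0.04, 0],
    [0.05, 0.02, 0.001, -0.045, 0],
    [0.05, 0.03, 0, -0.04, 0],
    [0.05, 0.025, 0, -0.025, 0],
    [0.05, 0.013, 0, -0.015, 0],
    [0.05, 0, 0, 0, 0],
    [0.05, 0, 0, 0, 0]
  ]
}}

```text
clock: 21.42
tool_pos: [0.5724, 0.2623, 0.202]
eef_rot: [0.467, 0.531, -0.476, 0.523]
contact_force: [0.6, 0.4, 0.6]
opening: 0.569
```

Run:
```python
from fr import *
s=r.get_state();p,d=r.snapshot('wrist');cv2.imwrite('pics/w16.png',p[:,:,::-1]);W=wcloud(d,s['tool_pos'],s['eef_rot']);Z=W[...,2]
m=(d>0)&(Z>.1285)&(Z<.145)&(np.hypot(W[...,0]-.57,W[...,1]-.2635)<.025);print('knob',m.sum(),W[m].mean(0), cv2.minEnclosingCircle((W[m][:,:2]*1000).astype(np.float32)))
m=(d>0)&(Z>.084)&(Z<.095)&(np.hypot(W[...,0]-.569,W[...,1]-.224)<.025);print('hub',m.sum(),W[m].mean(0), cv2.minEnclosingCircle((W[m][:,:2]*1000).astype(np.float32)))
go([.5705,.2633,.10],6.4)
```

```text
knob 953 [0.57066245 0.26544661 0.13559393] ((570.8162841796875, 263.8030700683594), 11.275514602661133)
hub 825 [0.56877413 0.22410707 0.09076294] ((568.864501953125, 225.15179443359375), 14.701172828674316)
clk 21.48 pos [0.5726 0.2622 0.2023] axes x [-0.017 -0.001 -1.   ] y [ 0.994  0.11  -0.017] F [ 0.2 -1.2 -0.4] open mm 49.7 q7 -0.74
cur yaw 6.32 roll deg -0.08 rad -0.0013
shift in tool axes (after roll): [ 0.1023 -0.0002 -0.0012] rows 1.6374666465198162
```

View pics/w16.png

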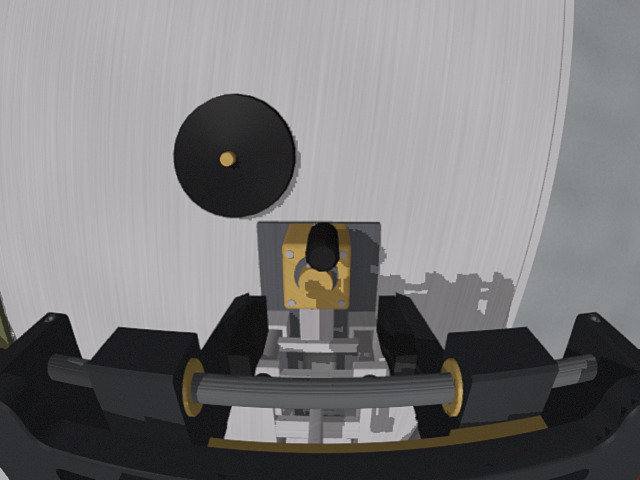

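{"api": "arm_command", "payload": {
  "plan": [
    [0.05, 0.035, 0, -0.0015, 0],
    [0.05, 0.035, 0, 0, 0],
    [0.05, 0.022, 0, 0, 0],
    [0.05, 0.01, 0, 0, 0],
    [0.05, 0, 0, 0, 0],
    [0.015, 0, 0, 0, 0],
    [0.015, 0, 0, 0, 0],
    [0.015, 0, 0, 0, 0]
  ],
  "force": 35
}}

```text
clock: 22.48
tool_pos: [0.5698, 0.2654, 0.1001]
eef_rot: [0.467, 0.532, -0.475, 0.523]
contact_force: [0.9, 0.4, 0.6]
opening: 0.248
```

Run:
```python
from fr import *
go([.5708,.2638,.10],6.4)
th0=np.arctan2(.0018,.0393)+np.radians(6.4);print(th0)
def rows(a,n,st):
    t=a+st*np.arange(n+1);x=40*np.sin(t);y=40*np.cos(t)
    print([(round(p/1000,4),round(-q/1000,4)) for p,q in zip(np.diff(x),np.diff(y))],t[-1])
st=np.pi/9
rows(th0,3,st/3);rows(th0+st,17,st)
```

```text
clk 22.48 pos [0.5698 0.2654 0.1001] axes x [-0.017  0.    -1.   ] y [ 0.994  0.113 -0.017] F [0.9 0.4 0.6] open mm 21.8 q7 -0.81
cur yaw 6.46 roll deg 0.06 rad 0.0011
shift in tool axes (after roll): [0.0001 0.0008 0.0017] rows 0.027735422501688128
0.1574706119231873
[(np.float64(0.0045), np.float64(0.001)), (np.float64(0.0044), np.float64(0.0015)), (np.float64(0.0042), np.float64(0.002))] 0.5065364623220532
[(np.float64(0.0108), np.float64(0.0087)), (np.float64(0.0072), np.float64(0.0119)), (np.float64(0.0026), np.float64(0.0136)), (np.float64(-0.0022), np.float64(0.0137)), (np.float64(-0.0067), np.float64(0.0121)), (np.float64(-0.0105), np.float64(0.0091)), (np.float64(-0.013), np.float64(0.005)), (np.float64(-0.0139), np.float64(0.0002)), (np.float64(-0.0131), np.float64(-0.0045)), (np.float64(-0.0108), np.float64(-0.0087)), (np.float64(-0.0072), np.float64(-0.0119)), (np.float64(-0.0026), np.float64(-0.0136)), (np.float64(0.0022), np.float64(-0.0137)), (np.float64(0.0067), np.float64(-0.0121)), (np.float64(0.0105), np.float64(-0.0091)), (np.float64(0.013), np.float64(-0.005)), (np.float64(0.0139), np.float64(-0.0002))] 6.440655919102773
```

{"api": "arm_command", "payload": {
  "plan": [
    [0.015, 0, 0.0045, 0.001, 0],
    [0.015, 0, 0.0044, 0.0015, 0],
    [0.015, 0, 0.0042, 0.002, 0],
    [0.015, 0, 0.0108, 0.0087, 0],
    [0.015, 0, 0.0072, 0.0119, 0],
    [0.015, 0, 0.0026, 0.0136, 0],
    [0.015, 0, 0, 0, 0]
  ]
}}

```text
clock: 23.35
tool_pos: [0.609, 0.2294, 0.0999]
eef_rot: [0.468, 0.531, -0.475, 0.523]
contact_force: [0.3, -0.5, 6.8]
opening: 0.237
```

```bash
cat >> h.py <<'E'
HUB=np.array([.569,.2245])
def crank(n,st=np.pi/9,pre=None):
    s=r.get_state();v=s['tool_pos'][:2]-HUB;a=np.radians(6.4)
    x=v[0]*np.cos(a)+v[1]*np.sin(a);y=-v[0]*np.sin(a)+v[1]*np.cos(a);th=np.arctan2(x,y)
    print('clk',s['clock'],'rad mm',np.hypot(x,y)*1000,'theta',th%(2*np.pi),'F',s['contact_force'].round(1),'M',s['moment'].round(2),'open',s['opening']*88.1,'z',s['tool_pos'][2])
    t=th+st*np.arange(n+1);X=.04*np.sin(t);Y=.04*np.cos(t)
    dx=np.diff(np.r_[x,X[1:]]);dy=-np.diff(np.r_[y,Y[1:]])
    print([[0.015,0,float(round(p,4)),float(round(q,4)),0] for p,q in zip(dx,dy)],'end',t[-1]%(2*np.pi))
E
python3 - <<'E'
from h import *
crank(12)
E
```

```text
clk 23.35 rad mm 40.28021619808069 theta 1.561688245411658 F [ 0.3 -0.5  6.8] M [-0.31  0.04  0.04] open 20.88292117953296 z 0.09991991866789775
[[0.015, 0, -0.0026, 0.0137, 0], [0.015, 0, -0.0068, 0.0121, 0], [0.015, 0, -0.0106, 0.009, 0], [0.015, 0, -0.013, 0.0049, 0], [0.015, 0, -0.0139, 0.0001, 0], [0.015, 0, -0.0131, -0.0046, 0], [0.015, 0, -0.0107, -0.0088, 0], [0.015, 0, -0.0071, -0.012, 0], [0.015, 0, -0.0025, -0.0137, 0], [0.015, 0, 0.0023, -0.0137, 0], [0.015, 0, 0.0068, -0.0121, 0], [0.015, 0, 0.0106, -0.009, 0]] end 5.750478450198049
```

{"api": "arm_command", "payload": {
  "plan": [
    [0.015, 0, -0.0026, 0.0137, 0],
    [0.015, 0, -0.0068, 0.0121, 0],
    [0.015, 0, -0.0106, 0.009, 0],
    [0.015, 0, -0.013, 0.0049, 0],
    [0.015, 0, -0.0139, 0.0001, 0],
    [0.015, 0, -0.0131, -0.0046, 0],
    [0.015, 0, -0.0107, -0.0088, 0],
    [0.015, 0, -0.0071, -0.012, 0],
    [0.015, 0, -0.0025, -0.0137, 0],
    [0.015, 0, 0.0023, -0.0137, 0],
    [0.015, 0, 0.0068, -0.0121, 0],
    [0.015, 0, 0, 0, 0]
  ]
}}

```text
clock: 24.85
tool_pos: [0.5351, 0.2469, 0.1]
eef_rot: [0.467, 0.531, -0.476, 0.523]
contact_force: [4.9, -2.4, 0.9]
opening: 0.237
```

Run:
```python
from h import *
crank(12)
```

```text
clk 24.85 rad mm 40.62330906776595 theta 5.407513811973728 F [ 4.9 -2.4  0.9] M [-0.43 -1.09  0.01] open 20.91027396651891 z 0.10003033854947986
[[0.015, 0, 0.0111, -0.0086, 0], [0.015, 0, 0.013, -0.0048, 0], [0.015, 0, 0.0139, -0.0, 0], [0.015, 0, 0.0131, 0.0047, 0], [0.015, 0, 0.0107, 0.0089, 0], [0.015, 0, 0.007, 0.012, 0], [0.015, 0, 0.0025, 0.0137, 0], [0.015, 0, -0.0024, 0.0137, 0], [0.015, 0, -0.0069, 0.0121, 0], [0.015, 0, -0.0106, 0.009, 0], [0.015, 0, -0.013, 0.0048, 0], [0.015, 0, -0.0139, 0.0, 0]] end 3.3131187095805323
```

{"api": "arm_command", "payload": {
  "plan": [
    [0.015, 0, 0.0111, -0.0086, 0],
    [0.015, 0, 0.013, -0.0048, 0],
    [0.015, 0, 0.0139, 0, 0],
    [0.015, 0, 0.0131, 0.0047, 0],
    [0.015, 0, 0.0107, 0.0089, 0],
    [0.015, 0, 0.007, 0.012, 0],
    [0.015, 0, 0.0025, 0.0137, 0],
    [0.015, 0, -0.0024, 0.0137, 0],
    [0.015, 0, -0.0069, 0.0121, 0],
    [0.015, 0, -0.0106, 0.009, 0],
    [0.015, 0, -0.013, 0.0048, 0],
    [0.015, 0, 0, 0, 0]
  ]
}}

```text
clock: 26.35
tool_pos: [0.5775, 0.1863, 0.0999]
eef_rot: [0.466, 0.532, -0.476, 0.522]
contact_force: [-0.7, -1.2, 8.6]
opening: 0.241
```

Run:
```python
from h import *
crank(10)
p,d=r.snapshot('scene');cv2.imwrite('pics/s17.png',cv2.resize(p[120:290,310:450,::-1],None,fx=4,fy=3.5))
```

```text
clk 26.35 rad mm 39.16963641701598 theta 3.034072375161939 F [-0.7 -1.2  8.6] M [-0.33  0.12  0.05] open 21.20398294905036 z 0.09987760703355585
[[0.015, 0, -0.0138, -0.0001, 0], [0.015, 0, -0.0127, -0.0056, 0], [0.015, 0, -0.01, -0.0096, 0], [0.015, 0, -0.0061, -0.0125, 0], [0.015, 0, -0.0015, -0.0138, 0], [0.015, 0, 0.0033, -0.0135, 0], [0.015, 0, 0.0077, -0.0115, 0], [0.015, 0, 0.0112, -0.0082, 0], [0.015, 0, 0.0133, -0.0039, 0], [0.015, 0, 0.0139, 0.0009, 0]] end 0.24154557197101134
```

View pics/s17.png

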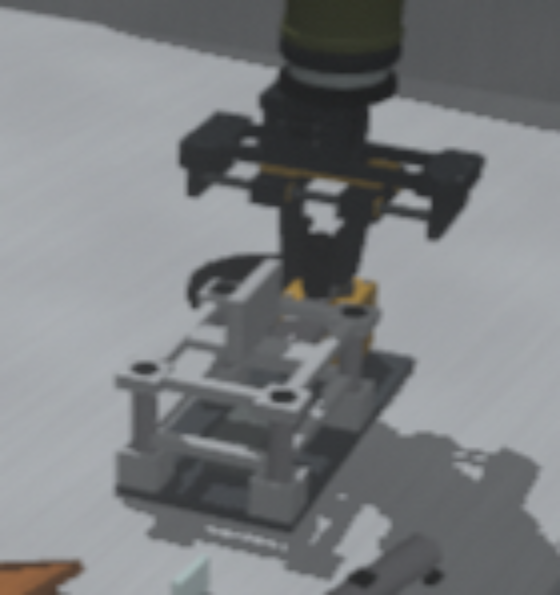

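{"api": "arm_command", "payload": {
  "plan": [
    [0.015, 0, -0.0138, -0.0001, 0],
    [0.015, 0, -0.0127, -0.0056, 0],
    [0.015, 0, -0.01, -0.0096, 0],
    [0.015, 0, -0.0061, -0.0125, 0],
    [0.015, 0, -0.0015, -0.0138, 0],
    [0.015, 0, 0.0033, -0.0135, 0],
    [0.015, 0, 0.0077, -0.0115, 0],
    [0.015, 0, 0.0112, -0.0082, 0],
    [0.015, 0, 0.0133, -0.0039, 0],
    [0.015, 0, 0.004, 0, 0],
    [0.015, 0, 0, 0, 0],
    [0.015, 0, 0, 0, 0]
  ]
}}

```text
clock: 27.9
tool_pos: [0.5648, 0.2654, 0.0999]
eef_rot: [0.466, 0.533, -0.476, 0.522]
contact_force: [-1.2, -2.1, 8.5]
opening: 0.24
```

Run:
```python
from h import *
crank(2)
```

```text
clk 27.9 rad mm 41.110147044071354 theta 0.008382761528306295 F [-1.2 -2.1  8.5] M [-0.39  0.23  0.05] open 21.166487809183582 z 0.09986587049320492
[[0.015, 0, 0.0137, 0.0036, 0], [0.015, 0, 0.012, 0.007, 0]] end 0.7065144623260381
```

{"api": "arm_command", "payload": {
  "plan": [
    [0.015, 0, 0.002, 0, 0],
    [0.015, 0, 0.002, 0, 0],
    [0.015, 0, 0, 0, 0]
  ]
}}

```text
clock: 28.28
tool_pos: [0.5651, 0.2655, 0.0997]
eef_rot: [0.463, 0.534, -0.478, 0.521]
contact_force: [-8.4, -2.7, 14.5]
opening: 0.238
```

Run:
```python
from h import *
crank(2)
```

```text
clk 28.275 rad mm 41.15622965121206 theta 0.01729005580963825 F [-8.4 -2.7 14.5] M [-0.67  1.73 -0.04] open 21.00860969459788 z 0.09967572917829517
[[0.015, 0, 0.0136, 0.0038, 0], [0.015, 0, 0.0119, 0.0072, 0]] end 0.7154217566073701
```

The crank didn't move under an extra 8 N, so it's at the stop. Next: release and retreat.

{"api": "arm_command", "payload": {
  "plan": [
    [0.015, 0, -0.002, 0, 0],
    [0.03, 0, 0, 0, 0],
    [0.05, 0, 0, 0, 0],
    [0.05, 0, 0, 0, 0],
    [0.05, -0.02, 0, 0, 0],
    [0.05, -0.04, 0, 0, 0],
    [0.05, -0.05, 0, 0, 0],
    [0.05, -0.05, 0, -0.01, 0],
    [0.05, 0, -0.03, -0.04, 0],
    [0.05, 0, -0.03, -0.04, 0],
    [0.05, 0, -0.02, -0.03, 0],
    [0.05, 0, 0, 0, 0]
  ]
}}

```text
clock: 29.78
tool_pos: [0.4746, 0.3783, 0.2614]
eef_rot: [0.465, 0.535, -0.474, 0.523]
contact_force: [0.1, -0.1, -0.1]
opening: 0.57
```

Run:
```python
from h import *
go([.5,.3,.3])
p,d=r.snapshot('top');cv2.imwrite('pics/t18.png',cv2.resize(p[170:310,170:340,::-1],None,fx=4.5,fy=4.1,interpolation=cv2.INTER_CUBIC));W=cloud('top',cv2.medianBlur(d,3));Z=W[...,2]
m=(Z>.125)&(Z<.15)&(np.hypot(W[...,0]-.57,W[...,1]-.225)<.06);print('knob',m.sum(),W[m].mean(0))
p,d=r.snapshot('scene');cv2.imwrite('pics/s18.png',cv2.resize(p[140:310,310:450,::-1],None,fx=4.5,fy=3.5,interpolation=cv2.INTER_CUBIC))
```

```text
clk 29.77 pos [0.4746 0.3783 0.2614] axes x [-0.02   0.002 -1.   ] y [ 0.993  0.119 -0.02 ] F [ 0.1 -0.1 -0.1] open mm 50.2 q7 -0.94
shift in tool axes (after roll): [-0.0392  0.0151  0.0806] rows 1.288971072182652
knob 60 [0.56521571 0.26374863 0.13389846]
```

View pics/t18.png

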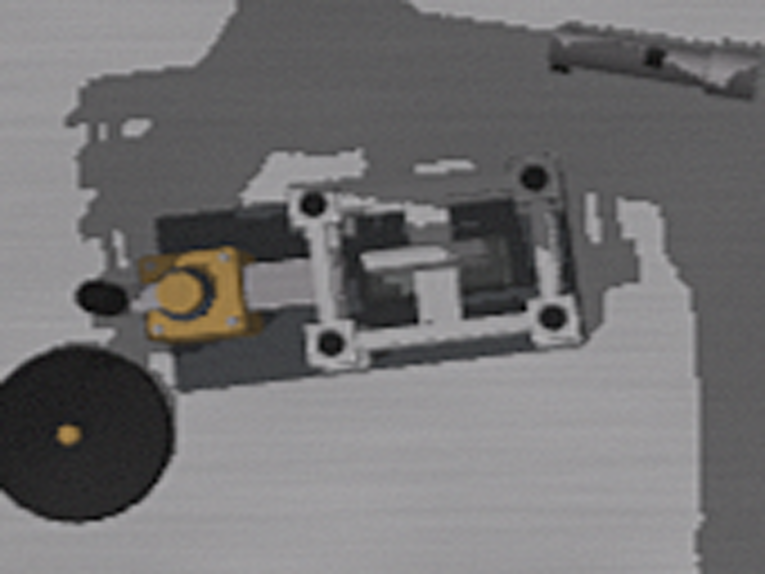

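View pics/s18.png

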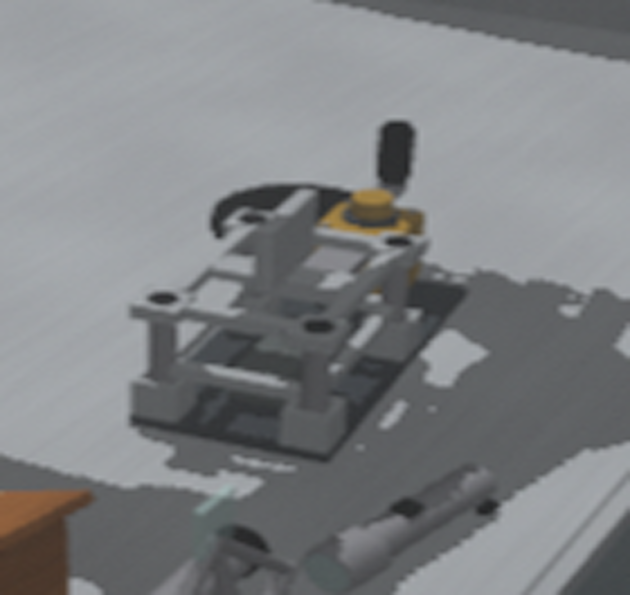

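```bash
python3 -c "
from plant import r
r.finish_job()"
```

```text
the job is handed in; nothing more can be done
```

I handed the job in at about 30 s of the 72 s. My last checks show all three steps done, though the job reports no verdict.

- **Chart weight:** it lies flat in the tray, within about 4 mm of its centre by the wrist camera. The first grasp came out about 20 mm too high because joint 6 was at its limit. I slid the weight outward, about 70 mm, and released it a little above the shelf. The second grasp and the placing in the tray were normal.
- **Upper frame:** I lifted it off the rest by its plate, and it straightened up in the jaws. After release all four corner tops read 104 mm (103 mm nominal, and the camera reads about 0.7 mm high). It sat within about 2 mm of the rack's centre and within 0.3° of its direction.
- **Tool tilt:** hitting that joint limit left the tool tilted about 1°, which this interface cannot correct. The frame still settled level after release.
- **Crank:** I wound it two turns until it would not move under about 8 N. The camera puts the knob within 1° of the stop, at about 12.56 rad. The last pictures show the bolt run out to the frame's +y rail.
- **Bystanders:** the star finder and flashlight look unmoved in the last top view. The arm stayed well away from the sextant, and nothing was touching the gripper at the end.

I measured the weight and frame positions before winding and checked them afterwards only by eye in the last pictures.

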